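Close the paint pots and hang up both scissors

ROBOT

A 6-joint arm with a two-finger parallel gripper is mounted at the origin on the work surface. World frame = base frame: x ahead of the robot, y to its left, z up, the work surface at z = 0. Lengths are in m, angles in rad, forces in N, time in s.
With the tool pointing down it reaches from about 0.325 to 0.775 m from the base axis. Payload 9.3 kg.
Tool frame: the origin (TCP) lies at the very end of the fingers, on their centre line; the grasp point (between the pads) lies 19 mm behind it; x points along the fingers, y is the direction in which the jaws open and shut, and the axes are right-handed (so a half turn about x gives the same grasp; the last joint's range is limited). The gripper opens to 85 mm and grips with 20 to 120 N. Pads are 22 mm wide; open, the fingers measure 114 mm over their backs; the gripper's body (76 mm by 85 mm) begins 54 mm behind the grasp point. The pads swing forward as they close: fully open they stand 13 mm farther back than shut.
Start: joints at [1.033, 0.259, 0.021, 1.334, 0, 1.418], TCP at [0.206, 0.51, 0.231] pointing down, gripper open.
Joint ranges: [-3.04, 3.04], [-0.91, 1.82], [-1.04, 1.36], [-1.92, 1.95], [-1.52, 1.45], [-3.14, 3.14]. Speed limits (rad/s): [2.22, 2.22, 2.79, 3.14, 3.14, 3.14].

INTERFACE

Orientations are given as a unit quaternion [x, y, z, w].
In Python, from station import monitor, optics, workorder gives the robot as it stands.
- The arm moves only by the tool play_rows, never from a script. Its argument "steps" is a list of rows, each an object of numbers: "dx", "dy", "dz": the shift along the tool's x, y, z in units of 150 mm (1.0 is 150 mm); "rx", "ry", "rz": the turn, a rotation vector about the tool's x, y, z in units of pi/2 rad (1.0 is pi/2 rad); "gripper": the finger opening in mm, from 0 to 85.4. A call has 1 to 12 rows; each row is the pose to reach, as a shift and turn from the pose measured when the call began, along the tool's axes at that moment; what a row does not reach only later rows make up. A row lasts 1/8 s, in which the tool goes at most 62.5 mm and 10.7 degrees, less where a joint would pass 70% of its speed; a pose out of reach is approached as far as the arm can. A call with a number of a shift or a turn outside -1 to 1 is refused whole. A call with a gripper value outside its range is refused whole. The fingers move at their own pace and stop on an object; "newtons" is the grip in N (left out, the last holds). Time passes only in rows, so rows that repeat a pose let the fingers close. It gives the time, the measured TCP pose, the force and the opening at its end, in the units of the state.
- monitor.observe(): the state, without advancing time (a new reading comes with each control period).
- optics.camera(name): name is "scene" or "top" or "wrist"; returns a dict with "frame" (480x640x3 uint8, red, green, blue), "fx", "fy", "cx", "cy" (pixels), "rvec" (rotation vector, rad) and "tvec" (3), from world to camera coordinates, as OpenCV has them. Camera axes: x right, y down, z forward; pixel columns grow to the right and rows downward; lengths in m; the calibration is good to about 2 mm. A picture is of the moment at which its call begins. There is no depth.
- workorder.sign_off(): hands the job in, once; it reports no verdict.
The state is a dict: "time": time; "joints": joint angles; "joint_vel": joint speeds; "joint_torque": joint torques, N m; "ee_pos": TCP position; "ee_rot": TCP orientation; "contact_force": force on the tool from outside, world axes, zero at the start; "moment": the same for the moment, N m; "opening": opening from 0.0 (shut) to 1.0 (fully open).
Only numpy, scipy, OpenCV 4.12 (cv2) and the standard library are available. Lean on these libraries where they do the work, as an engineer would, in place of code of your own. Each camera call takes 0.05 s, during which the arm holds its last target.

TASK

Tidy the art desk after the lesson: put every lid that is lying out on the paint pot of its own colour and press it down until it is fully home, its brim on the pot's rim (pots whose lid is not there stay open). Take both pairs of scissors out of the desk block and hang each by a finger eye on the peg of the stand, and leave the sharpener and the eraser where they are.

Things in the scene. Friction and masses are not known exactly. Their poses are not given: they have to be found in the camera images.
- pot_red: Open red paint pot (white, red band and paint), fixed on the wooden carrier; diameter 68, height 75 mm. Origin: centre of underside, z up; rim at z = 75 mm. A black seal ring (outer diameter 60, bore 52 mm) stands 7 mm proud of the rim (top z = 82 mm): it holds under the lid's weight, yields to about 8 N pressed straight down on the lid, and stays where left (no spring)
- lid_red: Loose red lid, 50 g, may be absent: from below a white plug (diameter 44 mm, z = 0 to 8), a red brim (diameter 66 mm, z = 8 to 14) and an upright round knob to grip (diameter 22 mm, z = 14 to 36). Origin: centre of the plug's underside, z up. Laid on the proud seal its origin is 74 mm above its pot's origin; pressed fully home, brim on rim, 67 mm
- pot_yellow: Open yellow paint pot (white, yellow band and paint), fixed on the wooden carrier; diameter 68, height 75 mm. Origin: centre of underside, z up; rim at z = 75 mm. A black seal ring (outer diameter 60, bore 52 mm) stands 7 mm proud of the rim (top z = 82 mm): it holds under the lid's weight, yields to about 8 N pressed straight down on the lid, and stays where left (no spring)
- lid_yellow: Loose yellow lid, 50 g, may be absent: from below a white plug (diameter 44 mm, z = 0 to 8), a yellow brim (diameter 66 mm, z = 8 to 14) and an upright round knob to grip (diameter 22 mm, z = 14 to 36). Origin: centre of the plug's underside, z up. Laid on the proud seal its origin is 74 mm above its pot's origin; pressed fully home, brim on rim, 67 mm
- pot_blue: Open blue paint pot (white, blue band and paint), fixed on the wooden carrier; diameter 68, height 75 mm. Origin: centre of underside, z up; rim at z = 75 mm. A black seal ring (outer diameter 60, bore 52 mm) stands 7 mm proud of the rim (top z = 82 mm): it holds under the lid's weight, yields to about 8 N pressed straight down on the lid, and stays where left (no spring)
- lid_blue: Loose blue lid, 50 g, may be absent: from below a white plug (diameter 44 mm, z = 0 to 8), a blue brim (diameter 66 mm, z = 8 to 14) and an upright round knob to grip (diameter 22 mm, z = 14 to 36). Origin: centre of the plug's underside, z up. Laid on the proud seal its origin is 74 mm above its pot's origin; pressed fully home, brim on rim, 67 mm
- pot_green: Open green paint pot (white, green band and paint), fixed on the wooden carrier; diameter 68, height 75 mm. Origin: centre of underside, z up; rim at z = 75 mm. A black seal ring (outer diameter 60, bore 52 mm) stands 7 mm proud of the rim (top z = 82 mm): it holds under the lid's weight, yields to about 8 N pressed straight down on the lid, and stays where left (no spring)
- lid_green: Loose green lid, 50 g, may be absent: from below a white plug (diameter 44 mm, z = 0 to 8), a green brim (diameter 66 mm, z = 8 to 14) and an upright round knob to grip (diameter 22 mm, z = 14 to 36). Origin: centre of the plug's underside, z up. Laid on the proud seal its origin is 74 mm above its pot's origin; pressed fully home, brim on rim, 67 mm
- pot_purple: Open purple paint pot (white, purple band and paint), fixed on the wooden carrier; diameter 68, height 75 mm. Origin: centre of underside, z up; rim at z = 75 mm. A black seal ring (outer diameter 60, bore 52 mm) stands 7 mm proud of the rim (top z = 82 mm): it holds under the lid's weight, yields to about 8 N pressed straight down on the lid, and stays where left (no spring)
- lid_purple: Loose purple lid, 50 g, may be absent: from below a white plug (diameter 44 mm, z = 0 to 8), a purple brim (diameter 66 mm, z = 8 to 14) and an upright round knob to grip (diameter 22 mm, z = 14 to 36). Origin: centre of the plug's underside, z up. Laid on the proud seal its origin is 74 mm above its pot's origin; pressed fully home, brim on rim, 67 mm
- tray: Fixed wooden carrier board under the five pots, 110 (x) by 430 (y) by 12 mm thick; the pots stand on its top in a row along its y, 85 mm apart, in any colour order. Origin: centre of its underside
- block: Fixed green desk block 130 (x) by 110 (y) by 78 mm high with two slots in its top, at x = -35 and +35 mm (each 10 mm in x, 28 mm in y, 70 mm deep), in which the two scissors' blades stand. Origin: centre of its underside
- scissors_blue: Loose closed scissors, 90 g, 171 mm long, standing blades down in the block. Origin: blade tip, z towards the handles, x through the thickness, y across the two finger eyes. Blades 6 mm thick, 22 wide, z = 0 to 77; blue handles 10 mm thick, 96 wide, z = 75 to 171, with a flat bridge between the eyes (18 mm in y, z = 100 to 160) that can be pinched across x from above
- eye_left_blue (a point): Centre of the blue scissors' +y finger eye, an oval opening 26 mm (y) by 48 mm (z), at y = +25, z = 137 mm of the scissors
- eye_right_blue (a point): Centre of the blue scissors' -y finger eye, the same, at y = -25, z = 137 mm of the scissors
- scissors_orange: Loose closed scissors, 90 g, 171 mm long, standing blades down in the block. Origin: blade tip, z towards the handles, x through the thickness, y across the two finger eyes. Blades 6 mm thick, 22 wide, z = 0 to 77; orange handles 10 mm thick, 96 wide, z = 75 to 171, with a flat bridge between the eyes (18 mm in y, z = 100 to 160) that can be pinched across x from above
- eye_left_orange (a point): Centre of the orange scissors' +y finger eye, an oval opening 26 mm (y) by 48 mm (z), at y = +25, z = 137 mm of the scissors
- eye_right_orange (a point): Centre of the orange scissors' -y finger eye, the same, at y = -25, z = 137 mm of the scissors
- stand: Fixed stand: steel foot 140 by 120 by 12 mm, upright post 16 mm square, top at z = 210 mm, and a round peg (diameter 8 mm) that leaves the post level towards the stand's -x at z = 200 mm, with room for both scissors one in front of the other; it is straight to x = -145, then turns up to x = -154, z = 211 (+4 radius). Origin: under the post's axis on the table, z up
- peg_mid (a point): Middle of the level peg, on its axis, 77 mm from the post's axis; its x axis runs along the peg towards the post, z up
- sharpener: Bystander: green pencil sharpener, 60 by 40 by 26 mm; origin centre of underside
- eraser: Bystander: pink eraser, 40 by 75 by 22 mm; origin centre of underside
Mind the look-alikes: they are no part of the job. Of the things that look like the scissors_orange, the largest one is meant. Leave any brown or pink look-alike of the lid_green alone.

How it is judged:
By the outcome, as a careful person would: the job done as asked, in the order asked, and still so for the second after the job is handed in, with the robot touching nothing.
Of lid_red, lid_yellow, lid_blue, lid_green, lid_purple only 3 to 5 are there at a start; the rules pass over those that are not, and their reading is None.
At some moment in a run one of lid_red, lid_yellow, lid_blue, lid_green, lid_purple may be knocked a few centimetres aside while the robot is not near it.
It also fails if it takes over 210 s, if anything falls off the work surface, if the arm or the gripper's body presses on something with over 40 N, if the wrist force passes 120 N, or if a joint passes its speed limit or range.

## Working session

There is one attempt and no reset: what is moved stays moved. The work goes in short steps, Python scripts to look and compute and a tool call to move; the robot and the scene stay as the last step left them, time stands still between calls to the robot, and variables do not carry over. Pictures are saved under pics/ and viewed, and the job is handed in when it is done.

Besides the shell and the picture viewer there is one more tool, called after "Call:" as a command line: name --argument value ..., lists and objects as JSON in quotes. play_rows: Moves the arm, as the interface text tells. Shifts and turns lie within -1 to 1; 1 stands for 150 mm of shift or pi/2 rad of turn. Its arguments: {"type":"object","properties":{"steps":{"type":"array","items":{"type":"object","properties":{"dx":{"type":"number"},"dy":{"type":"number"},"dz":{"type":"number"},"rx":{"type":"number"},"ry":{"type":"number"},"rz":{"type":"number"},"gripper":{"type":"number"}}}},"newtons":{"type":"number"}},"required":["steps"]}

```bash
ls; mkdir -p pics; python3 - <<'E'
from station import monitor, optics
import cv2
print(monitor.observe())
for n in ["scene","top","wrist"]:
    c=optics.camera(n); cv2.imwrite(f"pics/{n}0.png",c["frame"][:,:,::-1]); print(n,c["fx"],c["fy"],c["cx"],c["cy"],c["rvec"],c["tvec"])
E
```

```text
pics
{'time': 0.0, 'joints': array([1.03340206e+00, 2.59182835e-01, 2.07722855e-02, 1.33371400e+00,
       1.90916751e-05, 1.41819936e+00]), 'joint_vel': array([ 2.63293261e-04,  6.59906810e-04, -5.03512451e-04,  6.59970390e-05,
        8.06350286e-04,  7.25667750e-04]), 'joint_torque': array([ 1.51596782e-03, -5.55635762e+01,  3.44538438e+01,  1.33241518e-02,
       -1.33043914e-04,  1.38269931e-05]), 'ee_pos': array([0.20630611, 0.50953763, 0.2306754 ]), 'ee_rot': array([ 0.13476893,  0.69422454, -0.13564822,  0.69389421]), 'contact_force': array([-0.24500363,  0.21085355,  0.26851527]), 'moment': array([-0.01962446, -0.0025607 , -0.01734594]), 'opening': 1.0022323782717935}
scene 568.3592221114254 568.3592221114254 317.93661418766936 241.1734883255019 [ 1.54873507  1.80267359 -0.88337682] [ 0.03950302 -0.16132399  1.57808028]
top 490.5355399112998 490.5355399112998 319.33317943889926 242.58407635747565 [ 2.19106894 -2.17919867  0.06557928] [-5.75087490e-04  4.80459600e-01  1.26645519e+00]
wrist 408.860912486063 408.860912486063 317.4012663967103 236.29300126237268 [-2.39915593 -1.61708108 -0.23339615] [-0.5490739  -0.0371782   0.37826945]
```

View pics/scene0.png

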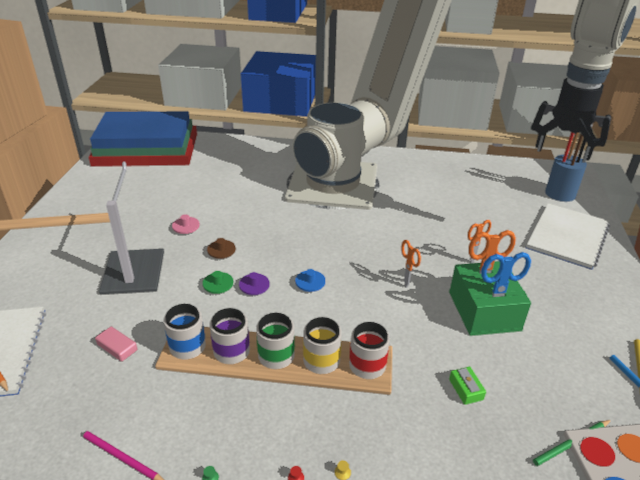

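View pics/top0.png

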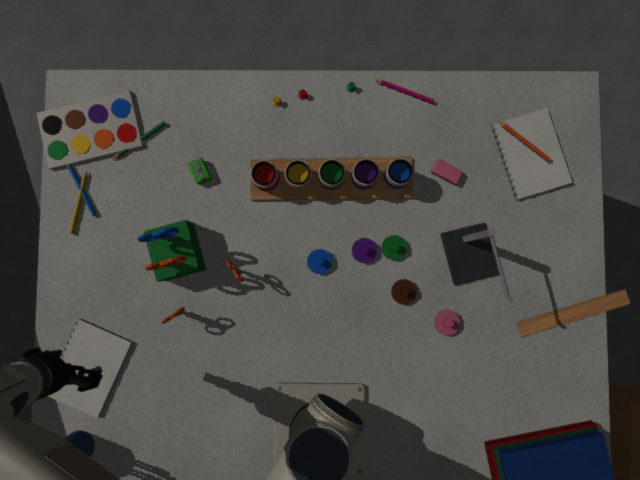

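View pics/wrist0.png

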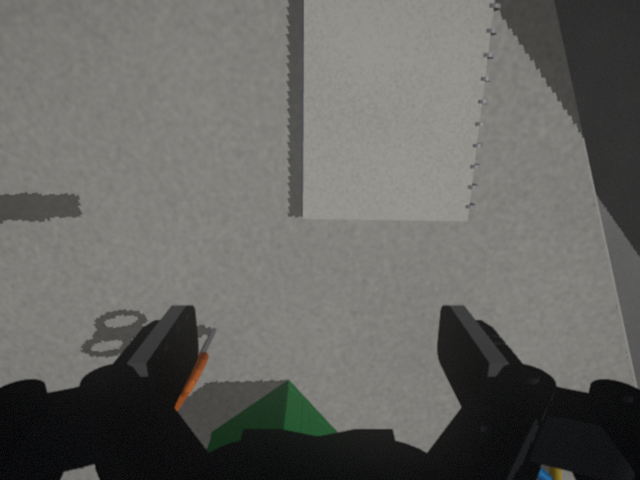

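```bash
cat > h.py <<'E'
import numpy as np, cv2
from scipy.spatial.transform import Rotation as R
from station import monitor, optics
def cam(n,save=None):
    c=optics.camera(n)
    if save: cv2.imwrite(f"pics/{save}.png",c["frame"][:,:,::-1])
    c["K"]=np.array([[c["fx"],0,c["cx"]],[0,c["fy"],c["cy"]],[0,0,1.]])
    c["R"]=cv2.Rodrigues(np.array(c["rvec"]))[0]; c["t"]=np.array(c["tvec"])
    c["o"]=-c["R"].T@c["t"]; return c
def ray(c,uv):
    d=np.linalg.inv(c["K"])@np.array([uv[0],uv[1],1.]); return c["o"],c["R"].T@d
def onz(c,uv,z):
    o,d=ray(c,uv); return o+d*(z-o[2])/d[2]
def proj(c,p):
    q=c["R"]@np.asarray(p,float)+c["t"]; q=c["K"]@q; return q[:2]/q[2]
def tri(c1,u1,c2,u2):
    o1,d1=ray(c1,u1);o2,d2=ray(c2,u2);d1=d1/np.linalg.norm(d1);d2=d2/np.linalg.norm(d2)
    A=np.stack([d1,-d2],1);s=np.linalg.lstsq(A,o2-o1,rcond=None)[0]
    a=o1+s[0]*d1;b=o2+s[1]*d2;return (a+b)/2,np.linalg.norm(a-b)
def pose():
    s=monitor.observe(); return s,np.array(s["ee_pos"]),R.from_quat(s["ee_rot"])
def target(yaw):
    # tool x down, tool y = (cos yaw, sin yaw,0)
    x=np.array([0,0,-1.]);y=np.array([np.cos(yaw),np.sin(yaw),0]);return R.from_matrix(np.stack([x,y,np.cross(x,y)],1))
def go(p,Rt=None):
    s,p0,r0=pose(); d=r0.inv().apply(np.asarray(p)-p0)/.15
    rv=np.zeros(3) if Rt is None else (r0.inv()*Rt).as_rotvec()/(np.pi/2)
    return np.round(d,4),np.round(rv,4)
def st():
    s,p,r=pose();M=r.as_matrix();print("t%.2f"%s["time"],"tcp",np.round(p*1000,1),"x",M[:,0].round(3),"yaw%.3f"%np.arctan2(M[1,1],M[0,1]),"F",np.round(s["contact_force"],1),"op%.3f"%s["opening"],"j",np.round(s["joints"],2))
E
cat > m1.py <<'E'
from h import *
st()
T=cam("top");S=cam("scene")
print("camO",T["o"],S["o"])
def blobs(c,lo,hi,amin=60):
    hsv=cv2.cvtColor(c["frame"],cv2.COLOR_RGB2HSV);m=cv2.inRange(hsv,np.array(lo),np.array(hi))
    n,l,s,ct=cv2.connectedComponentsWithStats(m)
    return [(s[i,4],ct[i].round(1),s[i,:4]) for i in range(1,n) if s[i,4]>amin]
for nm,lo,hi in [("blue",(100,120,60),(118,255,255)),("purple",(122,80,40),(145,255,255)),("green",(55,100,40),(85,255,255)),("orange",(5,150,80),(15,255,255))]:
    for cn,c in (("T",T),("S",S)):
        for a,ct,b in blobs(c,lo,hi): print(nm,cn,a,ct,b,(onz(c,ct,.016)*1000).round(0))
E
python3 m1.py
python3 - <<'E'
import cv2
a=cv2.imread('pics/top0.png')
cv2.imwrite('pics/t1.png',cv2.resize(a[140:320,220:520],None,fx=2.6,fy=2.6,interpolation=2))
cv2.imwrite('pics/t2.png',cv2.resize(a[200:340,130:260],None,fx=4,fy=4,interpolation=2))
E
```

```text
t0.15 tcp [206.4 509.6 230.8] x [-0.    -0.001 -1.   ] yaw1.186 F [-0.8 -0.2 -0.2] op1.000 j [1.03 0.26 0.02 1.33 0.   1.42]
camO [ 0.39615008 -0.00563842  1.29529295] [1.35228441 0.13992631 0.81833416]
blue T 281 [120.4 107.6] [111  99  20  19] [839. 535.  16.]
blue T 79 [ 73.7 176.5] [ 67 165  13  25] [652. 653.  16.]
blue T 76 [404.6 174.6] [400 169  10  12] [ 661. -222.   16.]
blue T 93 [ 87.2 202.6] [ 81 190  14  26] [583. 614.  16.]
blue T 76 [158.2 232.8] [149 228  21  12] [504. 425.  16.]
blue T 436 [318.2 260.8] [307 249  25  25] [433.   5.  16.]
blue T 242 [512.6 459.9] [503 451  23  22] [ -69. -491.   16.]
blue S 1129 [275.5   9.5] [248   0  59  22] [-1622.  -492.    16.]
blue S 4172 [278.7  83.2] [241  52  75  64] [-650. -281.   16.]
blue S 3215 [140.8 129.7] [ 91 112  98  36] [-192. -630.   16.]
blue S 869 [504.6 270.3] [482 252  49  41] [332. 426.  16.]
blue S 500 [309.9 280.3] [295 269  30  23] [435.   5.  16.]
blue S 151 [182.4 320.3] [171 316  24  10] [ 594. -225.   16.]
blue S 394 [186.4 343.1] [167 330  37  22] [ 651. -197.   16.]
blue S 236 [625.6 370. ] [610 355 
[... 1309 characters left out ...]
] [ 473. -189.   16.]
green S 180 [274.8 329.5] [263 325  25  10] [590. -40.  16.]
green S 377 [275.8 353.2] [257 341  37  21] [649. -26.  16.]
green S 537 [467.4 387.2] [450 367  35  37] [674. 323.  16.]
green S 313 [552.4 452.2] [533 440  39  25] [783. 448.  16.]
green S 165 [209.8 473.6] [203 466  15  14] [901. -76.  16.]
orange T 238 [525.9 142.2] [503 124  47  37] [ 749. -542.   16.]
orange T 284 [103.1 138.2] [ 94 129  19  19] [755. 578.  16.]
orange T 61 [166.8 261. ] [159 257  18  10] [430. 400.  16.]
orange S 787 [488.3 241.8] [468 220  47  49] [229. 400.  16.]
orange S 218 [410.4 254.6] [402 240  18  31] [309. 218.  16.]
orange S 481 [629.7 446.3] [618 434  22  28] [753. 573.  16.]
```

View pics/t1.png

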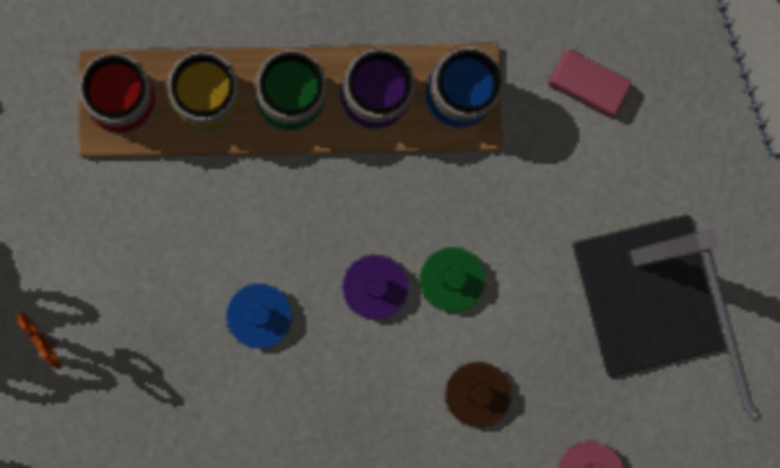

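View pics/t2.png

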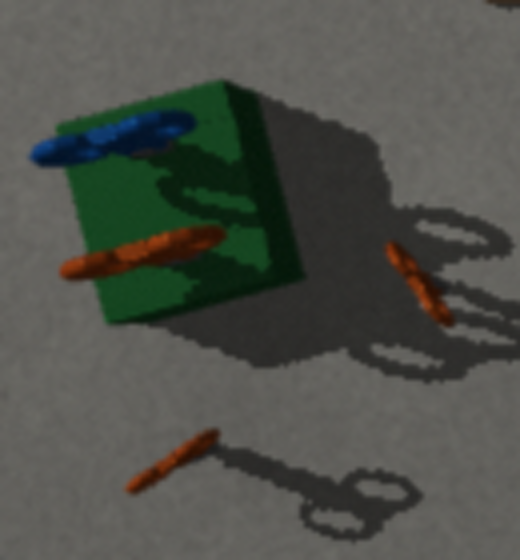

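Call:
play_rows --steps '[{"dx": -0.2, "dy": -0.3, "dz": 0.3, "rx": 0.1}, {"dx": -0.4, "dy": -0.6, "dz": 0.6, "rx": 0.2}, {"dx": -0.4, "dy": -1, "dz": 1, "rx": 0.32}, {"dx": -0.4, "dy": -1, "dz": 1, "rx": 0.43}, {"dx": -0.4, "dy": -1, "dz": 1, "rx": 0.54}, {"dx": -0.4, "dy": -1, "dz": 1, "rx": 0.65}, {"dx": -0.4, "dy": -1, "dz": 1, "rx": 0.755}, {"dx": -0.4, "dy": -1, "dz": 1, "rx": 0.755}]'

```text
$.steps[0]: bad value
```

Call:
play_rows --steps '[{"dx": -0.2, "dy": -0.3, "dz": 0.3, "rx": 0.1, "ry": 0, "rz": 0, "gripper": 85}, {"dx": -0.4, "dy": -0.6, "dz": 0.6, "rx": 0.2, "ry": 0, "rz": 0, "gripper": 85}, {"dx": -0.4, "dy": -1, "dz": 1, "rx": 0.32, "ry": 0, "rz": 0, "gripper": 85}, {"dx": -0.4, "dy": -1, "dz": 1, "rx": 0.43, "ry": 0, "rz": 0, "gripper": 85}, {"dx": -0.4, "dy": -1, "dz": 1, "rx": 0.54, "ry": 0, "rz": 0, "gripper": 85}, {"dx": -0.4, "dy": -1, "dz": 1, "rx": 0.65, "ry": 0, "rz": 0, "gripper": 85}, {"dx": -0.4, "dy": -1, "dz": 1, "rx": 0.755, "ry": 0, "rz": 0, "gripper": 60}]'

```text
time: 1.12
ee_pos: [0.2892, 0.3141, 0.2911]
ee_rot: [-0.501, -0.498, 0.502, -0.499]
contact_force: [1.7, 1.2, -0.6]
opening: 0.815
```

Call:
play_rows --steps '[{"dx": 0, "dy": 0.3, "dz": 0.4, "rx": 0, "ry": 0, "rz": 0, "gripper": 50}, {"dx": 0, "dy": 0.5, "dz": 0.8, "rx": 0, "ry": 0, "rz": 0, "gripper": 50}, {"dx": 0, "dy": 0.6, "dz": 1, "rx": 0, "ry": 0, "rz": 0, "gripper": 50}]'

```text
time: 1.5
ee_pos: [0.3789, 0.1619, 0.2911]
ee_rot: [-0.501, -0.498, 0.502, -0.499]
contact_force: [0.7, 0.6, -0.3]
opening: 0.587
```

Call:
play_rows --steps '[{"dx": 0.1, "dy": 0.15, "dz": 0.4, "rx": 0, "ry": 0, "rz": 0, "gripper": 50}, {"dx": 0.2, "dy": 0.3, "dz": 0.8, "rx": 0, "ry": 0, "rz": 0, "gripper": 50}, {"dx": 0.3, "dy": 0.35, "dz": 1, "rx": 0, "ry": 0, "rz": 0, "gripper": 50}, {"dx": 0.4, "dy": 0.35, "dz": 1, "rx": 0, "ry": 0, "rz": 0, "gripper": 50}]'

```text
time: 2.0
ee_pos: [0.431, 0.009, 0.2304]
ee_rot: [-0.502, -0.497, 0.503, -0.498]
contact_force: [-1.3, 1.4, 0.6]
opening: 0.588
```

```bash
python3 - <<'E'
from h import *
st(); c=cam("wrist","w1"); print(c["o"])
E
```

```text
t2.00 tcp [431.    9.  230.4] x [-0.001 -0.001 -1.   ] yaw-0.010 F [-1.3  1.4  0.6] op0.588 j [-0.17  0.06 -0.23  1.28 -0.    1.41]
[0.43207539 0.08072142 0.37234843]
```

View pics/w1.png

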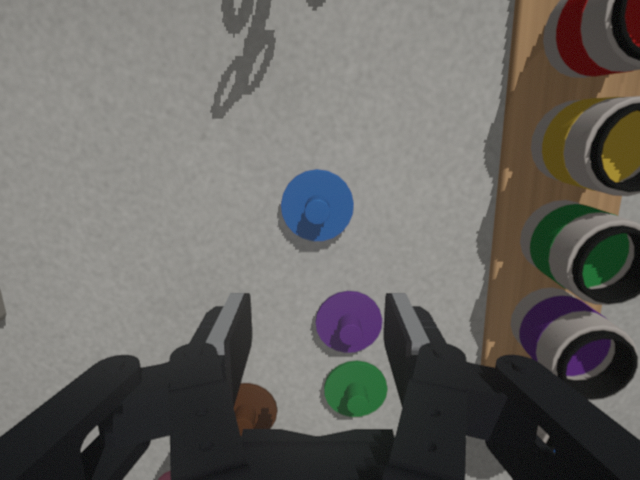

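```bash
cat > lids.py <<'E'
from h import *
import sys
RNG={"blue":((98,90,40),(120,255,255)),"purple":((122,70,30),(150,255,255)),"green":((60,90,30),(90,255,255))}
def lid(c,nm,amin=300,zt=.014,roi=None):
    hsv=cv2.cvtColor(c["frame"],cv2.COLOR_RGB2HSV);m=cv2.inRange(hsv,np.array(RNG[nm][0]),np.array(RNG[nm][1]))
    m=cv2.morphologyEx(m,cv2.MORPH_OPEN,np.ones((3,3),np.uint8))
    out=[]
    for k in cv2.findContours(m,cv2.RETR_EXTERNAL,cv2.CHAIN_APPROX_NONE)[0]:
        if cv2.contourArea(k)<amin: continue
        p=np.array([onz(c,q[0],zt) for q in cv2.convexHull(k)])[:,:2]
        (ctr,r)=cv2.minEnclosingCircle(p.astype(np.float32)*1000)
        h=cv2.convexHull(k);a=cv2.fitEllipse(h) if len(h)>5 else None
        cc=onz(c,a[0],zt)[:2]*1000 if a else None
        out.append((np.round(ctr,1),round(r,1),cc.round(1) if a else None, cv2.boundingRect(k)))
    return out
if __name__=="__main__":
    st()
    for n in sys.argv[1].split(","):
        c=cam(n)
        for k in RNG:
            for o in lid(c,k):
                if 28<o[1]<40: print(n,k,*o)
E
python3 lids.py wrist,top,scene
```

```text
t2.05 tcp [430.   10.2 228.8] x [-0.003 -0.    -1.   ] yaw-0.009 F [-0.6 -0.1 -2.1] op0.585 j [-0.17  0.06 -0.23  1.28 -0.    1.41]
wrist blue [430.6   2.6] 32.8 [430.7   3.4] (283, 171, 72, 72)
wrist purple [ 665.8 -123.9] 37.6 [ 666.4 -123.6] (522, 299, 75, 62)
wrist purple [ 461.  -113.5] 33.4 [ 460.5 -112.6] (317, 293, 68, 62)
wrist green [ 468.1 -190.2] 33.4 [ 468.1 -189.5] (326, 364, 63, 55)
wrist green [699.3 -52.4] 29.9 [699.1 -51.6] (586, 236, 47, 55)
wrist green [662.5 -33.6] 35.9 [662.1 -32.5] (533, 207, 68, 72)
top purple [ 461.8 -114.8] 33.1 [ 461.7 -114.7] (352, 238, 25, 25)
top green [ 469.1 -191.8] 33.4 [ 469.5 -192.1] (381, 235, 26, 25)
scene blue [ 636.9 -203.4] 34.8 [ 638.9 -203.3] (168, 331, 36, 21)
scene blue [431.    3.4] 36.7 [432.7   4.5] (295, 269, 30, 23)
scene purple [ 634.7 -117.1] 35.2 [ 635.9 -117.1] (212, 337, 37, 20)
scene purple [ 461.5 -112.4] 35.5 [ 462.8 -112.2] (239, 273, 30, 22)
scene green [634.4 -29.5] 33.8 [636.8 -29.4] (258, 344, 36, 18)
scene green [ 469.6 -191.2] 36.8 [ 470.7 -189.4] (203, 271, 30, 23)
```

Call:
play_rows --steps '[{"dx": 0.4, "dy": 0.0, "dz": 0.045, "rx": 0, "ry": 0, "rz": 0, "gripper": 50}, {"dx": 0.8, "dy": 0, "dz": 0.045, "rx": 0, "ry": 0, "rz": 0, "gripper": 50}, {"dx": 1, "dy": 0, "dz": 0.045, "rx": 0, "ry": 0, "rz": 0, "gripper": 50}, {"dx": 1, "dy": 0, "dz": 0.045, "rx": 0, "ry": 0, "rz": 0, "gripper": 50}]'

```text
time: 2.7
ee_pos: [0.4295, 0.0056, 0.0808]
ee_rot: [-0.5, -0.5, 0.502, -0.498]
contact_force: [-0.1, -0.5, 0.4]
opening: 0.588
```

```bash
python3 - <<'E'
from h import *
st(); c=cam("wrist","w2")
print(go([.4306,.0028,.018],target(0)))
E
```

```text
t2.70 tcp [429.5   5.6  80.8] x [-0.003  0.    -1.   ] yaw-0.005 F [-0.1 -0.5  0.4] op0.588 j [-0.18  0.16 -0.52  0.89 -0.    1.39]
(array([0.4279, 0.0007, 0.0165]), array([-0.0031,  0.0003,  0.0003]))
```

View pics/w2.png

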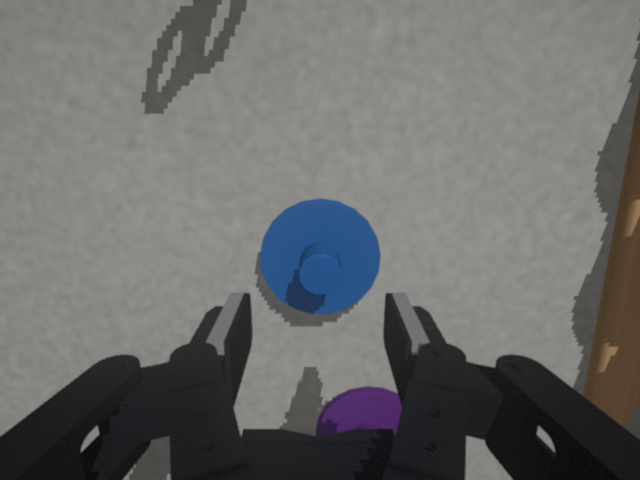

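Call:
play_rows --steps '[{"dx": 0.3, "dy": 0.0, "dz": 0.01, "rx": 0, "ry": 0, "rz": 0, "gripper": 50}, {"dx": 0.42, "dy": 0, "dz": 0.015, "rx": 0, "ry": 0, "rz": 0, "gripper": 50}, {"dx": 0.42, "dy": 0, "dz": 0.015, "rx": 0, "ry": 0, "rz": 0, "gripper": 50}, {"dx": 0.42, "dy": 0, "dz": 0.015, "rx": 0, "ry": 0, "rz": 0, "gripper": 10}, {"dx": 0.42, "dy": 0, "dz": 0.015, "rx": 0, "ry": 0, "rz": 0, "gripper": 10}, {"dx": 0.42, "dy": 0, "dz": 0.015, "rx": 0, "ry": 0, "rz": 0, "gripper": 10}, {"dx": 0.42, "dy": 0, "dz": 0.015, "rx": 0, "ry": 0, "rz": 0, "gripper": 10}, {"dx": 0.42, "dy": 0, "dz": 0.015, "rx": 0, "ry": 0, "rz": 0, "gripper": 10}]' --newtons 40

```text
time: 3.75
ee_pos: [0.4317, 0.003, 0.0209]
ee_rot: [0.502, 0.498, -0.501, 0.5]
contact_force: [-0.9, 1.2, 9.1]
opening: 0.24
```

```bash
python3 - <<'E'
from h import *
st(); c=cam("wrist","w3")
E
```

```text
t3.75 tcp [431.7   3.   20.9] x [ 0.003 -0.001 -1.   ] yaw-0.005 F [-0.9  1.2  9.1] op0.240 j [-0.19  0.24 -0.61  0.72 -0.    1.39]
```

View pics/w3.png

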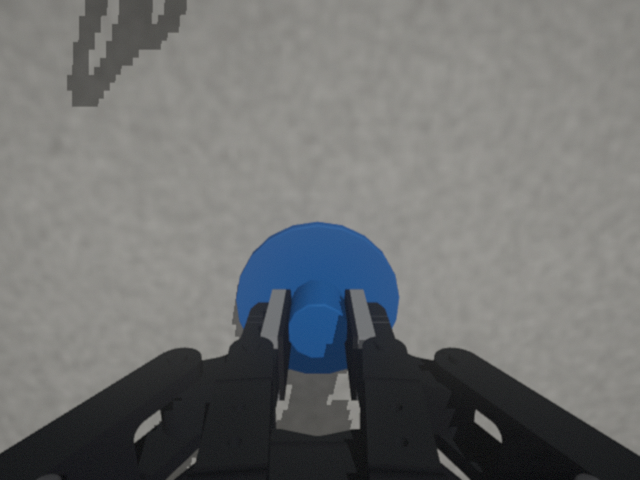

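Call:
play_rows --steps '[{"dx": -0.3, "dy": 0.0, "dz": 0.0, "rx": 0, "ry": 0, "rz": 0, "gripper": 10}, {"dx": -0.6, "dy": 0, "dz": 0.0, "rx": 0, "ry": 0, "rz": 0, "gripper": 10}, {"dx": -0.9, "dy": 0, "dz": 0.0, "rx": 0, "ry": 0, "rz": 0, "gripper": 10}, {"dx": -1, "dy": 0, "dz": 0.3, "rx": 0, "ry": 0, "rz": 0, "gripper": 10}, {"dx": -1, "dy": 0, "dz": 0.6, "rx": 0, "ry": 0, "rz": 0, "gripper": 10}]'

```text
time: 4.42
ee_pos: [0.4317, -0.0879, 0.1737]
ee_rot: [0.502, 0.497, -0.499, 0.502]
contact_force: [1.5, -0.3, 0.7]
opening: 0.229
```

```bash
cat > pots.py <<'E'
from h import *
import sys
def rings(c,thr=30,r=(24,36),sat=None):
    g=c["frame"].max(axis=2);m=(g<thr).astype(np.uint8)
    out=[]
    for k in cv2.findContours(m,cv2.RETR_EXTERNAL,cv2.CHAIN_APPROX_NONE)[0]:
        if cv2.contourArea(k)<100: continue
        h=cv2.convexHull(k)
        if len(h)<6: continue
        p=np.array([onz(c,q[0],.094) for q in h])[:,:2]*1000
        e=cv2.fitEllipse(p.astype(np.float32))
        if 2*r[0]<min(e[1]) and max(e[1])<2*r[1]: out.append((np.round(e[0],1),np.round(e[1],1),cv2.boundingRect(k)))
    return out
if __name__=="__main__":
    st()
    for n in sys.argv[1].split(","):
        c=cam(n,"p_"+n)
        for thr in (20,30,40):
            for o in rings(c,thr): print(n,thr,*o)
E
python3 pots.py top,scene,wrist
```

```text
t4.42 tcp [431.7 -87.9 173.7] x [ 0.007 -0.003 -1.   ] yaw-0.003 F [ 1.5 -0.3  0.7] op0.229 j [-0.39  0.09 -0.34  1.13  0.    1.18]
top 20 [ 652.7 -112.8] [55.2 55.8] (355, 161, 23, 22)
top 30 [647.5 141. ] [56.  58.7] (252, 162, 24, 23)
top 30 [650.9 -28.4] [57.1 57.6] (321, 161, 23, 23)
top 30 [ 654.4 -197.4] [56.7 58.6] (389, 160, 24, 23)
top 30 [ 652.5 -112.8] [56.7 57.8] (355, 160, 23, 24)
top 40 [647.3 140.7] [57.8 60.2] (252, 162, 24, 24)
top 40 [648.9  56.3] [57.4 59.6] (286, 161, 24, 24)
top 40 [ 654.1 -197.9] [58.2 60.1] (388, 160, 25, 24)
top 40 [ 652.4 -113. ] [58.5 59.4] (354, 160, 25, 24)
```

View pics/p_wrist.png

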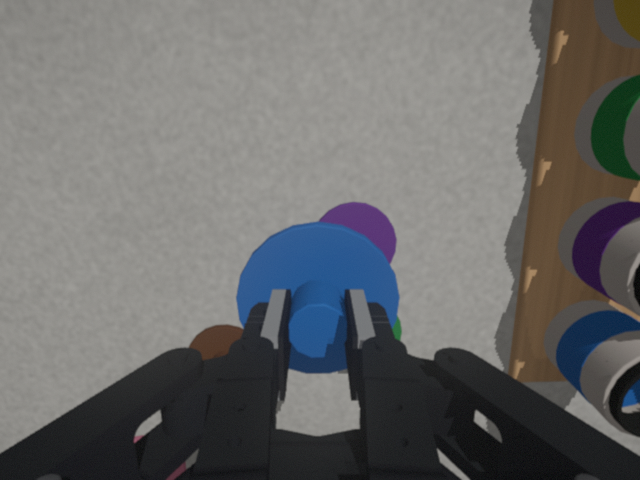

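Call:
play_rows --steps '[{"dx": 0, "dy": 0.4, "dz": 0.2, "rx": 0, "ry": 0, "rz": 0, "gripper": 10}, {"dx": 0, "dy": 0.8, "dz": 0.4, "rx": 0, "ry": 0, "rz": 0, "gripper": 10}, {"dx": 0, "dy": 1, "dz": 0.5, "rx": 0, "ry": 0, "rz": 0, "gripper": 10}, {"dx": 0, "dy": 1, "dz": 0.5, "rx": 0, "ry": 0, "rz": 0, "gripper": 10}]'

```text
time: 5.08
ee_pos: [0.5825, -0.1648, 0.1718]
ee_rot: [0.503, 0.497, -0.501, 0.499]
contact_force: [-0.4, 0.3, -0.9]
opening: 0.237
```

```bash
python3 - <<'E'
from h import *
from pots import rings
st(); c=cam("wrist","w4")
for t in (20,30,40):
  for o in rings(c,t): print(t,*o)
print(go([.654,-.197,.174],target(0)))
E
```

```text
t5.08 tcp [ 582.5 -164.8  171.8] x [ 0.004 -0.001 -1.   ] yaw-0.007 F [-0.4  0.3 -0.9] op0.237 j [-0.41  0.37  0.03  1.23  0.    1.16]
40 [649.5 -30. ] [55.7 59.2] (397, 0, 112, 41)
(array([-0.0113,  0.488 ,  0.2169]), array([-0.0046,  0.0004, -0.0019]))
```

View pics/w4.png

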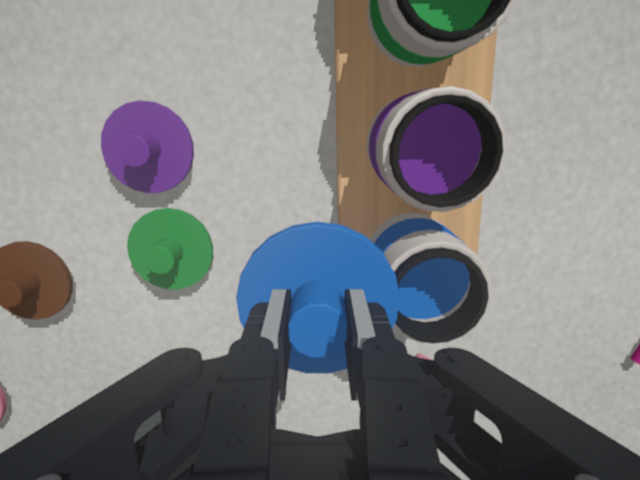

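```bash
python3 - <<'E'
from h import *
st(); c=cam("wrist")
print(onz(c,(445,151),.094)*1000, onz(c,(388,151),.094)*1000,onz(c,(502,151),.094)*1000,onz(c,(445,92),.094)*1000,onz(c,(445,208),.094)*1000)
g=c["frame"].max(axis=2)
for t in (50,60,70):
    m=(g[:,370:520]<t).astype(np.uint8)[80:215]; ks=cv2.findContours(m,cv2.RETR_EXTERNAL,cv2.CHAIN_APPROX_NONE)[0];k=max(ks,key=cv2.contourArea)
    p=np.array([onz(c,q[0]+[370,80],.094) for q in cv2.convexHull(k)])[:,:2]*1000
    print(t,cv2.fitEllipse(p.astype(np.float32)))
# held brim bottom-centre: lid brim outline at z
hsv=cv2.cvtColor(c["frame"],cv2.COLOR_RGB2HSV);m=cv2.inRange(hsv,np.array((98,90,40)),np.array((120,255,255)))
m[:, :225]=0;m[:,385:]=0
k=max(cv2.findContours(m,cv2.RETR_EXTERNAL,cv2.CHAIN_APPROX_NONE)[0],key=cv2.contourArea)
z=.1718-.0209+.014
p=np.array([onz(c,q[0],z) for q in k if q[0][1]<300])[:,:2]*1000
A=np.c_[2*p,np.ones(len(p))];s=np.linalg.lstsq(A,(p**2).sum(1),rcond=None)[0];print("brim c",s[:2],np.sqrt(s[2]+s[:2]@s[:2]))
E
```

```text
t5.12 tcp [ 581.  -163.9  172.1] x [ 0.003 -0.001 -1.   ] yaw-0.007 F [-0.6 -0.2 -0.2] op0.236 j [-0.41  0.37  0.03  1.23  0.    1.16]
[ 649.47003283 -111.0386317    94.        ] [ 619.28686719 -110.8150828    94.        ] [ 679.68003695 -111.26237938   94.        ] [647.06129438 -81.53711076  94.        ] [ 651.98922178 -141.89291804   94.        ]
50 ((651.2212524414062, -112.5289306640625), (57.17060089111328, 59.015289306640625), 76.72809600830078)
60 ((651.2623901367188, -112.61785125732422), (57.55485916137695, 59.219268798828125), 77.71341705322266)
70 ((651.203369140625, -112.66842651367188), (57.79105758666992, 59.4963264465332), 73.7305908203125)
brim c [ 580.89349137 -151.75705724] 23.876676999337974
```

```bash
python3 - <<'E'
from h import *
st(); c=cam("wrist")
for z in (.165,.160): print(onz(c,(318,297),z)*1000,onz(c,(237,297),z)*1000,onz(c,(398,297),z)*1000,onz(c,(318,222),z)*1000,onz(c,(318,372),z)*1000)
print(go([.6536,-.1973,.174],target(0)))
E
```

```text
t5.17 tcp [ 580.3 -163.6  172.4] x [ 0.003 -0.001 -1.   ] yaw-0.007 F [-0.2  0.8 -0.6] op0.236 j [-0.41  0.37  0.03  1.23  0.    1.16]
[ 580.79957661 -161.50578304  165.        ] [ 548.51709066 -161.23174837  165.        ] [ 612.72934076 -161.77682358  165.        ] [ 581.00077768 -130.62425715  165.        ] [ 580.57408099 -196.11617999  165.        ]
[ 580.80813847 -163.83445738  160.        ] [ 547.44558905 -163.55125443  160.        ] [ 613.80616519 -164.11456603  160.        ] [ 581.01607105 -131.91973945  160.        ] [ 580.57509852 -199.60280187  160.        ]
(array([-0.0059,  0.493 ,  0.2221]), array([-0.0044,  0.0006, -0.0023]))
```

Call:
play_rows --steps '[{"dx": 0, "dy": 0.25, "dz": 0.11, "rx": 0, "ry": 0, "rz": 0, "gripper": 10}, {"dx": 0.0, "dy": 0.493, "dz": 0.222, "rx": 0, "ry": 0, "rz": 0, "gripper": 10}, {"dx": 0.2, "dy": 0.493, "dz": 0.222, "rx": 0, "ry": 0, "rz": 0, "gripper": 10}, {"dx": 0.2, "dy": 0.493, "dz": 0.222, "rx": 0, "ry": 0, "rz": 0, "gripper": 10}]'

```text
time: 5.72
ee_pos: [0.6521, -0.196, 0.1416]
ee_rot: [0.502, 0.499, -0.501, 0.498]
contact_force: [-0.1, 0.6, -0.2]
opening: 0.24
```

```bash
python3 - <<'E'
from h import *
st(); c=cam("wrist","w5")
print(go([.6536,-.1973,.110],target(0)))
s=cam("scene"); cv2.imwrite("pics/s5.png",cv2.resize(s["frame"][250:420,120:420,::-1],None,fx=2.6,fy=2.6))
E
```

```text
t5.72 tcp [ 652.1 -196.   141.6] x [-0.     0.001 -1.   ] yaw-0.006 F [-0.1  0.6 -0.2] op0.240 j [-0.42  0.52  0.2   1.25  0.    1.16]
(array([0.2218, 0.0066, 0.0068]), array([-0.0041,  0.0001, -0.0012]))
```

View pics/w5.png

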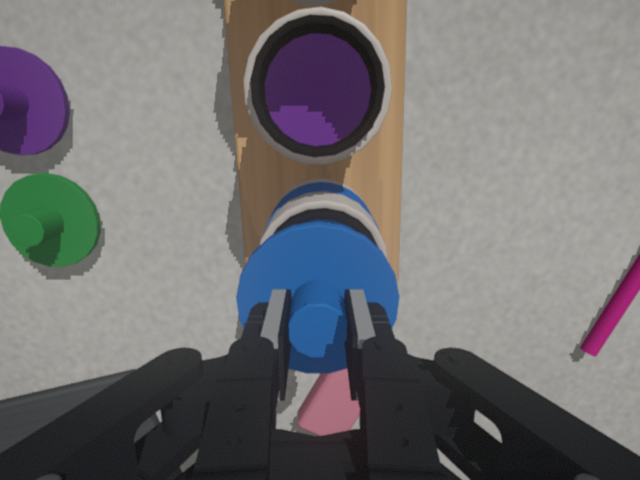

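View pics/s5.png

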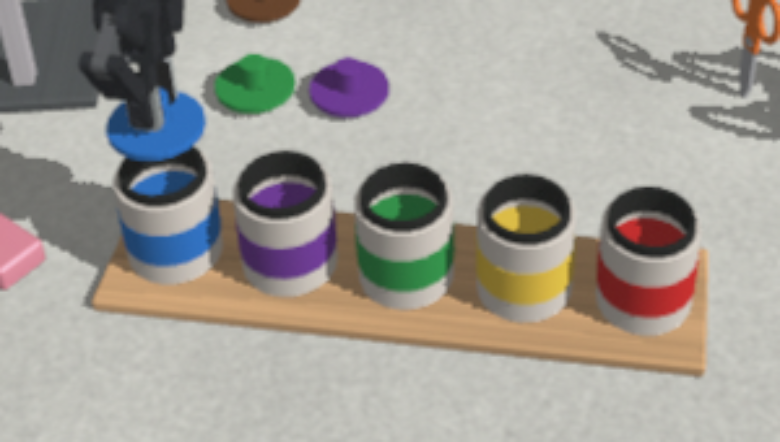

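Call:
play_rows --steps '[{"dx": 0.1, "dy": 0.007, "dz": 0.007, "rx": 0, "ry": 0, "rz": 0, "gripper": 10}, {"dx": 0.2, "dy": 0.007, "dz": 0.007, "rx": 0, "ry": 0, "rz": 0, "gripper": 10}, {"dx": 0.22, "dy": 0.007, "dz": 0.007, "rx": 0, "ry": 0, "rz": 0, "gripper": 10}, {"dx": 0.24, "dy": 0.007, "dz": 0.007, "rx": 0, "ry": 0, "rz": 0, "gripper": 10}]'

```text
time: 6.32
ee_pos: [0.6542, -0.1977, 0.1081]
ee_rot: [0.502, 0.497, -0.501, 0.499]
contact_force: [0.3, 1.4, -0.2]
opening: 0.235
```

```bash
python3 - <<'E'
from h import *
st()
s=cam("scene"); cv2.imwrite("pics/s6.png",cv2.resize(s["frame"][270:390,130:290,::-1],None,fx=4,fy=4))
E
```

```text
t6.33 tcp [ 654.2 -197.7  108.1] x [ 0.003 -0.001 -1.   ] yaw-0.006 F [ 0.3  1.4 -0.2] op0.235 j [-0.42  0.53  0.14  1.17  0.    1.16]
```

View pics/s6.png

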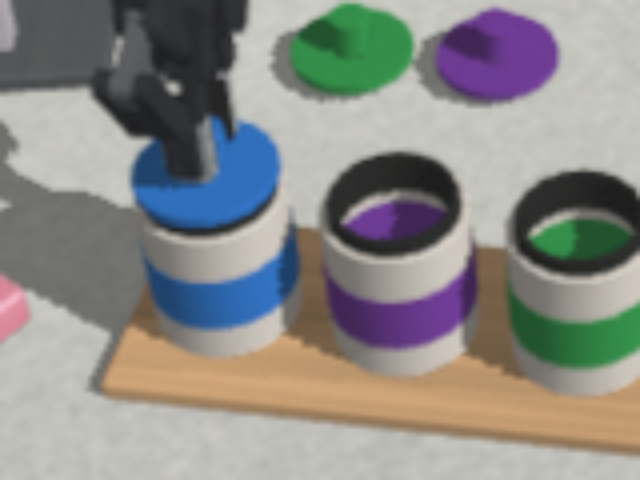

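Call:
play_rows --steps '[{"dx": 0.03, "dy": -0.002, "dz": 0, "rx": 0, "ry": 0, "rz": 0, "gripper": 10}, {"dx": 0.05, "dy": -0.002, "dz": 0, "rx": 0, "ry": 0, "rz": 0, "gripper": 10}, {"dx": 0.07, "dy": -0.002, "dz": 0, "rx": 0, "ry": 0, "rz": 0, "gripper": 10}, {"dx": 0.08, "dy": -0.002, "dz": 0, "rx": 0, "ry": 0, "rz": 0, "gripper": 10}, {"dx": 0.08, "dy": -0.002, "dz": 0, "rx": 0, "ry": 0, "rz": 0, "gripper": 10}]' --newtons 60

```text
time: 7.0
ee_pos: [0.6545, -0.1978, 0.1]
ee_rot: [0.503, 0.496, -0.5, 0.501]
contact_force: [-7.7, 4.4, 24.4]
opening: 0.229
```

Call:
play_rows --steps '[{"dx": -0.005, "dy": 0, "dz": 0, "rx": 0, "ry": 0, "rz": 0, "gripper": 50}, {"dx": -0.005, "dy": 0, "dz": 0, "rx": 0, "ry": 0, "rz": 0, "gripper": 50}, {"dx": -0.005, "dy": 0, "dz": 0, "rx": 0, "ry": 0, "rz": 0, "gripper": 50}, {"dx": -0.3, "dy": 0, "dz": 0, "rx": 0, "ry": 0, "rz": 0, "gripper": 50}, {"dx": -0.6, "dy": 0, "dz": 0, "rx": 0, "ry": 0, "rz": 0, "gripper": 50}, {"dx": -0.7, "dy": -0.3, "dz": 0, "rx": 0, "ry": 0, "rz": 0, "gripper": 50}, {"dx": -0.7, "dy": -0.7, "dz": 0, "rx": 0, "ry": 0, "rz": 0, "gripper": 50}, {"dx": -0.7, "dy": -1, "dz": -0.1, "rx": 0, "ry": 0, "rz": 0, "gripper": 50}]'

```text
time: 8.0
ee_pos: [0.5018, -0.1818, 0.2034]
ee_rot: [0.503, 0.496, -0.501, 0.501]
contact_force: [0.4, 0.5, -0.1]
opening: 0.589
```

```bash
python3 lids.py wrist,top,scene; python3 - <<'E'
from h import *
c=cam("wrist","w7")
s=cam("scene"); cv2.imwrite("pics/s7.png",cv2.resize(s["frame"][250:420,120:420,::-1],None,fx=2.6,fy=2.6))
E
```

```text
t8.00 tcp [ 501.8 -181.8  203.4] x [ 0.007 -0.003 -1.   ] yaw-0.007 F [ 0.4  0.5 -0.1] op0.589 j [-0.51  0.24 -0.08  1.25  0.    1.07]
wrist blue [ 658.2 -200.3] 35.4 [ 658.9 -199.8] (463, 185, 66, 75)
wrist purple [ 459.3 -114.7] 32.3 [ 459.3 -113.8] (220, 77, 81, 86)
wrist purple [ 685.9 -113.2] 31.9 [ 686.3 -112.2] (520, 73, 63, 86)
wrist purple [ 652.7 -113.1] 34.9 [ 656.7 -112. ] (472, 69, 42, 94)
wrist green [ 467.1 -191.4] 32.4 [ 467.3 -190.7] (237, 178, 75, 76)
top blue [ 672.6 -210.8] 35.6 [ 672.3 -210.9] (388, 158, 26, 26)
top purple [ 461.8 -114.8] 33.1 [ 462.2 -114.3] (352, 238, 25, 25)
scene blue [ 637.5 -202.7] 34.7 [ 638.8 -203.3] (168, 331, 36, 21)
scene blue [ 579.1 -231.3] 38.9 [ 581.2 -231.5] (164, 303, 36, 27)
scene purple [ 634.9 -116.7] 35.1 [ 636.3 -116.9] (212, 337, 37, 20)
scene purple [ 461.5 -112.4] 35.5 [ 462.8 -112.2] (239, 273, 30, 22)
scene green [634.4 -29.5] 33.8 [636.8 -29.4] (258, 344, 36, 18)
scene green [ 469.6 -191.2] 36.8 [ 470.8 -189.5] (203, 271, 30, 23)
```

View pics/w7.png

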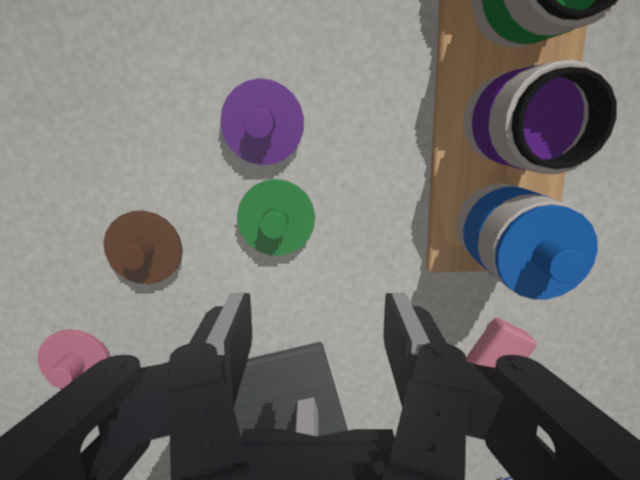

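View pics/s7.png

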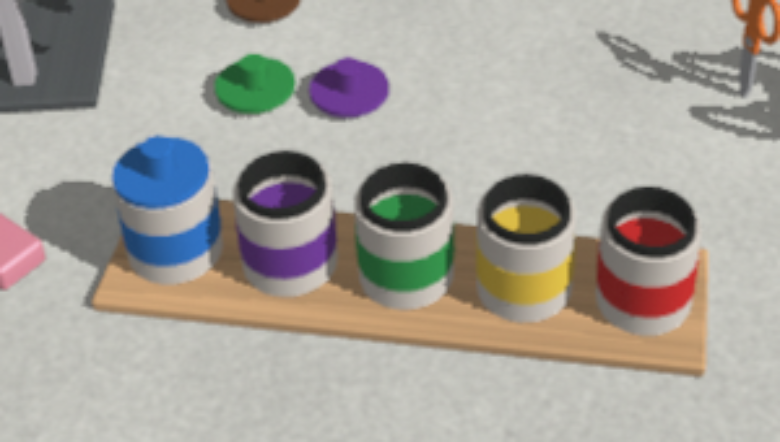

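Call:
play_rows --steps '[{"dx": 0.3, "dy": -0.15, "dz": 0.06, "rx": 0, "ry": 0, "rz": 0, "gripper": 50}, {"dx": 0.6, "dy": -0.225, "dz": 0.06, "rx": 0, "ry": 0, "rz": 0, "gripper": 50}, {"dx": 0.9, "dy": -0.225, "dz": 0.06, "rx": 0, "ry": 0, "rz": 0, "gripper": 50}, {"dx": 0.9, "dy": -0.225, "dz": 0.06, "rx": 0, "ry": 0, "rz": 0, "gripper": 50}]'

```text
time: 8.75
ee_pos: [0.4708, -0.1905, 0.066]
ee_rot: [0.502, 0.498, -0.501, 0.499]
contact_force: [-0.1, -0.0, 1.0]
opening: 0.585
```

```bash
python3 lids.py wrist; python3 - <<'E'
from h import *
print(go([.468,-.191,.018],target(0)))
E
```

```text
t8.75 tcp [ 470.8 -190.5   66. ] x [ 0.003 -0.    -1.   ] yaw-0.006 F [-0.1 -0.   1. ] op0.585 j [-0.55  0.29 -0.38  0.9   0.    1.03]
wrist purple [ 460.7 -115.2] 32.5 [ 460.7 -113.6] (222, 28, 143, 151)
wrist green [ 468.8 -192.1] 32.8 [ 468.7 -190.6] (249, 203, 128, 122)
(array([ 0.3333, -0.0287, -0.0018]), array([-0.004 ,  0.0012, -0.0039]))
```

Call:
play_rows --steps '[{"dx": 0.2, "dy": -0.014, "dz": 0.005, "rx": 0, "ry": 0, "rz": 0, "gripper": 50}, {"dx": 0.31, "dy": -0.014, "dz": 0.005, "rx": 0, "ry": 0, "rz": 0, "gripper": 50}, {"dx": 0.31, "dy": -0.014, "dz": 0.005, "rx": 0, "ry": 0, "rz": 0, "gripper": 50}, {"dx": 0.31, "dy": -0.014, "dz": 0.005, "rx": 0, "ry": 0, "rz": 0, "gripper": 10}, {"dx": 0.31, "dy": -0.014, "dz": 0.005, "rx": 0, "ry": 0, "rz": 0, "gripper": 10}, {"dx": 0.31, "dy": -0.014, "dz": 0.005, "rx": 0, "ry": 0, "rz": 0, "gripper": 10}, {"dx": 0.31, "dy": -0.014, "dz": 0.005, "rx": 0, "ry": 0, "rz": 0, "gripper": 10}, {"dx": 0.31, "dy": -0.014, "dz": 0.005, "rx": 0, "ry": 0, "rz": 0, "gripper": 10}]'

```text
time: 9.8
ee_pos: [0.4712, -0.1925, 0.0233]
ee_rot: [0.503, 0.495, -0.5, 0.501]
contact_force: [-1.0, -0.0, 8.2]
opening: 0.225
```

Call:
play_rows --steps '[{"dx": -0.3, "dy": 0.0, "dz": 0.0, "rx": 0, "ry": 0, "rz": 0, "gripper": 10}, {"dx": -0.6, "dy": 0, "dz": 0.0, "rx": 0, "ry": 0, "rz": 0, "gripper": 10}, {"dx": -0.9, "dy": 0.1, "dz": -0.1, "rx": 0, "ry": 0, "rz": 0, "gripper": 10}, {"dx": -1, "dy": 0.4, "dz": -0.4, "rx": 0, "ry": 0, "rz": 0, "gripper": 10}, {"dx": -1, "dy": 0.6, "dz": -0.7, "rx": 0, "ry": 0, "rz": 0, "gripper": 10}, {"dx": -1, "dy": 0.6, "dz": -0.7, "rx": 0, "ry": 0, "rz": 0, "gripper": 10}]'

```text
time: 10.55
ee_pos: [0.5623, -0.0847, 0.1746]
ee_rot: [0.502, 0.496, -0.499, 0.503]
contact_force: [0.3, 0.4, -0.5]
opening: 0.224
```

```bash
python3 - <<'E'
from h import *
st(); c=cam("wrist","w8")
print(go([.6506,-.0282,.155],target(0)))
E
```

```text
t10.55 tcp [562.3 -84.7 174.6] x [ 0.011 -0.003 -1.   ] yaw-0.002 F [ 0.3  0.4 -0.5] op0.224 j [-0.3   0.3  -0.06  1.2  -0.    1.28]
(array([ 0.1329,  0.5936, -0.3882]), array([-0.0019,  0.0024, -0.006 ]))
```

View pics/w8.png

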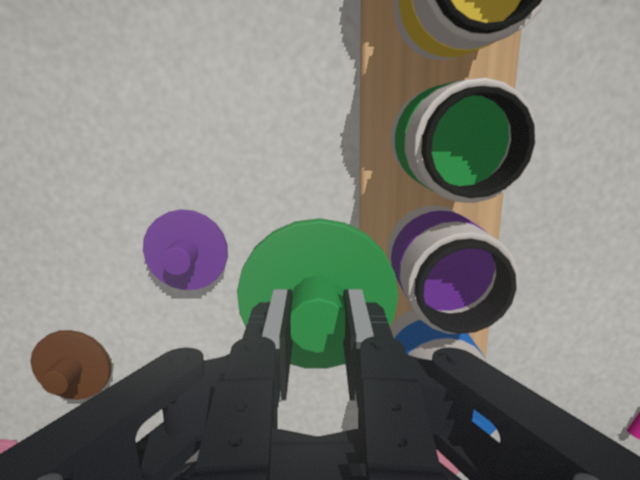

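Call:
play_rows --steps '[{"dx": 0, "dy": 0.3, "dz": -0.2, "rx": 0, "ry": 0, "rz": 0, "gripper": 10}, {"dx": 0.1, "dy": 0.58, "dz": -0.384, "rx": 0, "ry": 0, "rz": -0.003, "gripper": 10}, {"dx": 0.22, "dy": 0.593, "dz": -0.384, "rx": 0, "ry": 0, "rz": -0.006, "gripper": 10}, {"dx": 0.22, "dy": 0.593, "dz": -0.384, "rx": 0, "ry": 0, "rz": -0.006, "gripper": 10}, {"dx": 0.22, "dy": 0.593, "dz": -0.384, "rx": 0, "ry": 0, "rz": -0.006, "gripper": 10}]'

```text
time: 11.22
ee_pos: [0.6499, -0.0301, 0.1428]
ee_rot: [-0.5, -0.498, 0.502, -0.5]
contact_force: [-0.1, 0.3, 0.3]
opening: 0.224
```

```bash
python3 - <<'E'
from h import *
st(); c=cam("wrist","w9")
print(go([.6506,-.0280,.110],target(0)))
E
```

```text
t11.22 tcp [649.9 -30.1 142.8] x [ 0.    -0.004 -1.   ] yaw-0.004 F [-0.1  0.3  0.3] op0.224 j [-0.17  0.46  0.11  1.21 -0.    1.4 ]
(array([ 0.2212,  0.0028, -0.0142]), array([-0.0028,  0.0026, -0.0008]))
```

View pics/w9.png

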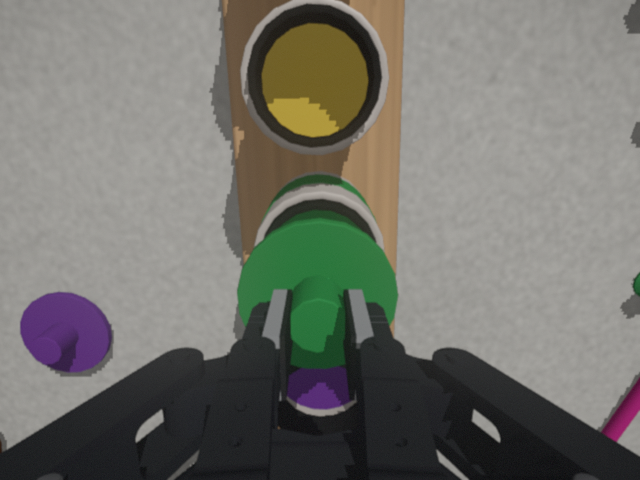

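Green lid is over the green pot, whose rim shows at (318,190–260). Lower and press.

Call:
play_rows --steps '[{"dx": 0.1, "dy": 0.003, "dz": -0.012, "rx": 0, "ry": 0, "rz": 0, "gripper": 10}, {"dx": 0.19, "dy": 0.003, "dz": -0.012, "rx": 0, "ry": 0, "rz": 0, "gripper": 10}, {"dx": 0.22, "dy": 0.003, "dz": -0.012, "rx": 0, "ry": 0, "rz": 0, "gripper": 10}, {"dx": 0.24, "dy": 0.003, "dz": -0.012, "rx": 0, "ry": 0, "rz": 0, "gripper": 10}, {"dx": 0.26, "dy": 0.003, "dz": -0.012, "rx": 0, "ry": 0, "rz": 0, "gripper": 10}, {"dx": 0.28, "dy": 0.003, "dz": -0.012, "rx": 0, "ry": 0, "rz": 0, "gripper": 10}, {"dx": 0.295, "dy": 0.003, "dz": -0.012, "rx": 0, "ry": 0, "rz": 0, "gripper": 10}, {"dx": 0.3, "dy": 0.003, "dz": -0.012, "rx": 0, "ry": 0, "rz": 0, "gripper": 10}, {"dx": 0.3, "dy": 0.003, "dz": -0.012, "rx": 0, "ry": 0, "rz": 0, "gripper": 10}]'

```text
time: 12.4
ee_pos: [0.65, -0.0284, 0.1021]
ee_rot: [-0.501, -0.497, 0.501, -0.501]
contact_force: [-14.2, 1.6, 31.5]
opening: 0.224
```

Call:
play_rows --steps '[{"dx": -0.01, "dy": 0, "dz": 0, "rx": 0, "ry": 0, "rz": 0, "gripper": 50}, {"dx": -0.01, "dy": 0, "dz": 0, "rx": 0, "ry": 0, "rz": 0, "gripper": 50}, {"dx": -0.01, "dy": 0, "dz": 0, "rx": 0, "ry": 0, "rz": 0, "gripper": 50}, {"dx": -0.3, "dy": 0, "dz": 0, "rx": 0, "ry": 0, "rz": 0, "gripper": 50}, {"dx": -0.5, "dy": 0, "dz": 0, "rx": 0, "ry": 0, "rz": 0, "gripper": 50}, {"dx": -0.6, "dy": -0.3, "dz": 0.2, "rx": 0, "ry": 0, "rz": 0, "gripper": 50}, {"dx": -0.6, "dy": -0.7, "dz": 0.4, "rx": 0, "ry": 0, "rz": 0, "gripper": 50}, {"dx": -0.6, "dy": -1, "dz": 0.5, "rx": 0, "ry": 0, "rz": 0, "gripper": 50}]'

```text
time: 13.4
ee_pos: [0.4977, -0.1031, 0.1915]
ee_rot: [-0.501, -0.497, 0.502, -0.501]
contact_force: [0.3, -0.3, 0.7]
opening: 0.585
```

```bash
python3 lids.py wrist,top; python3 - <<'E'
from h import *
c=cam("wrist","w10")
print(go([.4607,-.1137,.07],target(0)))
E
```

```text
t13.40 tcp [ 497.7 -103.1  191.5] x [ 0.003 -0.005 -1.   ] yaw-0.005 F [ 0.3 -0.3  0.7] op0.585 j [-0.37  0.2  -0.16  1.21 -0.    1.21]
wrist blue [ 661.9 -208.1] 36.0 [ 662.1 -207.2] (465, 287, 78, 65)
wrist purple [ 689.4 -134.5] 32.5 [ 688.9 -133.6] (518, 210, 64, 67)
wrist purple [ 459.3 -115.1] 32.6 [ 459.  -114.2] (230, 183, 78, 78)
wrist purple [ 656.4 -116.2] 34.8 [ 656.9 -115.5] (474, 181, 68, 77)
wrist green [650.1 -27.5] 34.2 [653.8 -26.9] (484, 58, 47, 97)
top blue [ 673.6 -210.9] 35.2 [ 674.7 -211.6] (388, 158, 26, 24)
top green [666.8 -29.8] 34.5 [666.7 -29.5] (319, 160, 26, 26)
(array([ 0.8145, -0.2494,  0.0697]), array([-0.004 ,  0.0032, -0.0022]))
```

View pics/w10.png

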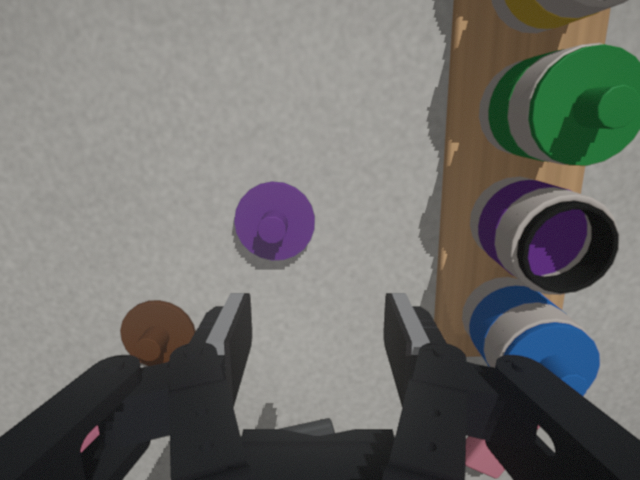

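Call:
play_rows --steps '[{"dx": 0.3, "dy": -0.2, "dz": 0.07, "rx": 0, "ry": 0, "rz": 0, "gripper": 50}, {"dx": 0.6, "dy": -0.25, "dz": 0.07, "rx": 0, "ry": 0, "rz": 0, "gripper": 50}, {"dx": 0.81, "dy": -0.25, "dz": 0.07, "rx": 0, "ry": 0, "rz": 0, "gripper": 50}, {"dx": 0.81, "dy": -0.25, "dz": 0.07, "rx": 0, "ry": 0, "rz": 0, "gripper": 50}]'

```text
time: 14.05
ee_pos: [0.4601, -0.1131, 0.0687]
ee_rot: [-0.501, -0.498, 0.502, -0.499]
contact_force: [0.2, 0.2, 0.6]
opening: 0.589
```

```bash
python3 lids.py wrist
```

```text
t14.05 tcp [ 460.1 -113.1   68.7] x [-0.    -0.003 -1.   ] yaw-0.006 F [0.2 0.2 0.6] op0.589 j [-0.42  0.24 -0.45  0.88 -0.    1.16]
wrist purple [ 460.5 -114.4] 33.0 [ 460.6 -113. ] (255, 200, 127, 122)
```

Call:
play_rows --steps '[{"dx": 0.2, "dy": 0.002, "dz": 0.005, "rx": 0, "ry": 0, "rz": 0, "gripper": 50}, {"dx": 0.32, "dy": 0.002, "dz": 0.005, "rx": 0, "ry": 0, "rz": 0, "gripper": 50}, {"dx": 0.32, "dy": 0.002, "dz": 0.005, "rx": 0, "ry": 0, "rz": 0, "gripper": 50}, {"dx": 0.32, "dy": 0.002, "dz": 0.005, "rx": 0, "ry": 0, "rz": 0, "gripper": 10}, {"dx": 0.32, "dy": 0.002, "dz": 0.005, "rx": 0, "ry": 0, "rz": 0, "gripper": 10}, {"dx": 0.32, "dy": 0.002, "dz": 0.005, "rx": 0, "ry": 0, "rz": 0, "gripper": 10}, {"dx": 0.32, "dy": 0.002, "dz": 0.005, "rx": 0, "ry": 0, "rz": 0, "gripper": 10}, {"dx": 0.32, "dy": 0.002, "dz": 0.005, "rx": 0, "ry": 0, "rz": 0, "gripper": 10}]'

```text
time: 15.1
ee_pos: [0.4624, -0.1148, 0.0238]
ee_rot: [-0.501, -0.496, 0.502, -0.501]
contact_force: [-0.4, 0.3, 6.3]
opening: 0.228
```

Call:
play_rows --steps '[{"dx": -0.3, "dy": 0.0, "dz": 0.0, "rx": 0, "ry": 0, "rz": 0, "gripper": 10}, {"dx": -0.6, "dy": 0, "dz": 0.0, "rx": 0, "ry": 0, "rz": 0, "gripper": 10}, {"dx": -0.9, "dy": 0.2, "dz": 0, "rx": 0, "ry": 0, "rz": 0, "gripper": 10}, {"dx": -1, "dy": 0.5, "dz": 0, "rx": 0, "ry": 0, "rz": 0, "gripper": 10}, {"dx": -1, "dy": 0.7, "dz": 0, "rx": 0, "ry": 0, "rz": 0, "gripper": 10}, {"dx": -1, "dy": 0.7, "dz": 0, "rx": 0, "ry": 0, "rz": 0, "gripper": 10}]'

```text
time: 15.85
ee_pos: [0.5683, -0.1146, 0.1747]
ee_rot: [0.501, 0.496, -0.501, 0.502]
contact_force: [-0.4, 0.1, -0.2]
opening: 0.224
```

```bash
python3 - <<'E'
from h import *
st(); c=cam("wrist","w11")
print(go([.6522,-.1125,.142],target(0)))
E
```

```text
t15.85 tcp [ 568.3 -114.6  174.7] x [ 0.006 -0.006 -1.   ] yaw-0.005 F [-0.4  0.1 -0.2] op0.224 j [-0.34  0.33 -0.03  1.21 -0.    1.23]
(array([ 0.2189,  0.5666, -0.0171]), array([-0.0033,  0.0034, -0.0028]))
```

View pics/w11.png

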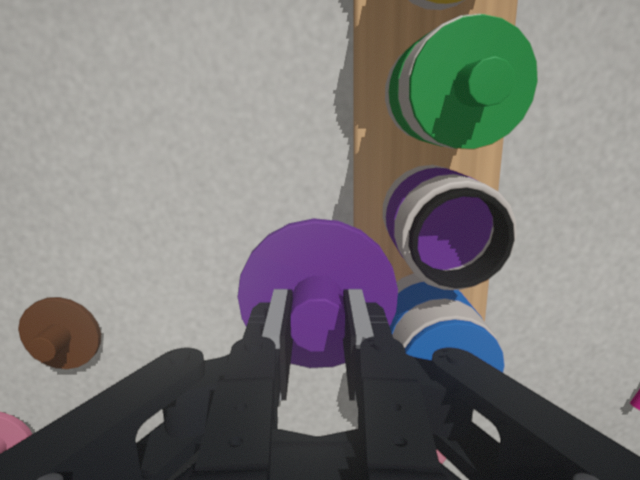

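Call:
play_rows --steps '[{"dx": 0, "dy": 0.3, "dz": -0.01, "rx": 0, "ry": 0, "rz": 0, "gripper": 10}, {"dx": 0.1, "dy": 0.55, "dz": -0.015, "rx": 0, "ry": 0, "rz": -0.003, "gripper": 10}, {"dx": 0.215, "dy": 0.567, "dz": -0.016, "rx": 0, "ry": 0.003, "rz": -0.003, "gripper": 10}, {"dx": 0.215, "dy": 0.567, "dz": -0.016, "rx": 0, "ry": 0.003, "rz": -0.003, "gripper": 10}, {"dx": 0.215, "dy": 0.567, "dz": -0.016, "rx": 0, "ry": 0.003, "rz": -0.003, "gripper": 10}]'

```text
time: 16.52
ee_pos: [0.6513, -0.1128, 0.1435]
ee_rot: [-0.501, -0.498, 0.502, -0.499]
contact_force: [0.3, -0.7, 0.3]
opening: 0.225
```

```bash
python3 - <<'E'
from h import *
st(); c=cam("wrist","w12")
print(go([.6522,-.1125,.110],target(0)))
E
```

```text
t16.52 tcp [ 651.3 -112.8  143.5] x [-0.    -0.001 -1.   ] yaw-0.006 F [ 0.3 -0.7  0.3] op0.225 j [-0.3   0.48  0.14  1.23 -0.    1.28]
(array([ 0.2257,  0.0041, -0.0025]), array([-0.0035,  0.0006, -0.0005]))
```

View pics/w12.png

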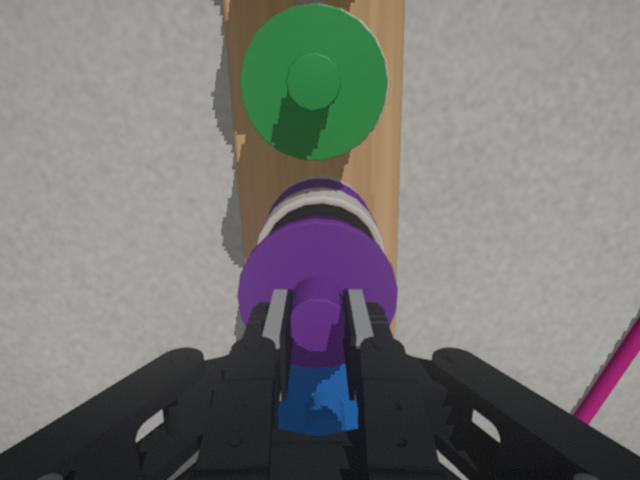

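Expected home TCP z is about 102.8.

Call:
play_rows --steps '[{"dx": 0.1, "dy": 0.004, "dz": -0.002, "rx": 0, "ry": 0, "rz": 0, "gripper": 10}, {"dx": 0.19, "dy": 0.004, "dz": -0.002, "rx": 0, "ry": 0, "rz": 0, "gripper": 10}, {"dx": 0.22, "dy": 0.004, "dz": -0.002, "rx": 0, "ry": 0, "rz": 0, "gripper": 10}, {"dx": 0.24, "dy": 0.004, "dz": -0.002, "rx": 0, "ry": 0, "rz": 0, "gripper": 10}, {"dx": 0.26, "dy": 0.004, "dz": -0.002, "rx": 0, "ry": 0, "rz": 0, "gripper": 10}, {"dx": 0.28, "dy": 0.004, "dz": -0.002, "rx": 0, "ry": 0, "rz": 0, "gripper": 10}, {"dx": 0.295, "dy": 0.004, "dz": -0.002, "rx": 0, "ry": 0, "rz": 0, "gripper": 10}, {"dx": 0.295, "dy": 0.004, "dz": -0.002, "rx": 0, "ry": 0, "rz": 0, "gripper": 10}, {"dx": 0.295, "dy": 0.004, "dz": -0.002, "rx": 0, "ry": 0, "rz": 0, "gripper": 10}]'

```text
time: 17.7
ee_pos: [0.6516, -0.1123, 0.1027]
ee_rot: [0.501, 0.498, -0.501, 0.5]
contact_force: [-11.0, 2.6, 25.1]
opening: 0.225
```

Call:
play_rows --steps '[{"dx": -0.01, "dy": 0, "dz": 0, "rx": 0, "ry": 0, "rz": 0, "gripper": 50}, {"dx": -0.01, "dy": 0, "dz": 0, "rx": 0, "ry": 0, "rz": 0, "gripper": 50}, {"dx": -0.01, "dy": 0, "dz": 0, "rx": 0, "ry": 0, "rz": 0, "gripper": 50}, {"dx": -0.3, "dy": 0, "dz": 0, "rx": 0, "ry": 0, "rz": 0, "gripper": 50}, {"dx": -0.6, "dy": 0, "dz": 0, "rx": 0, "ry": 0, "rz": 0, "gripper": 50}, {"dx": -0.9, "dy": -0.2, "dz": 0, "rx": 0, "ry": 0, "rz": 0, "gripper": 50}, {"dx": -1, "dy": -0.6, "dz": 0, "rx": 0, "ry": 0, "rz": 0, "gripper": 50}, {"dx": -1, "dy": -1, "dz": 0, "rx": 0, "ry": 0, "rz": 0, "gripper": 50}]'

```text
time: 18.7
ee_pos: [0.5004, -0.1114, 0.2531]
ee_rot: [0.502, 0.497, -0.501, 0.5]
contact_force: [-0.1, 0.4, 0.5]
opening: 0.588
```

```bash
python3 - <<'E'
from h import *
st()
c=cam("wrist","w13"); t=cam("top","t13")
s=cam("scene","s13full"); cv2.imwrite("pics/s13.png",cv2.resize(s["frame"][290:390,150:410,::-1],None,fx=3,fy=3,interpolation=2))
cv2.imwrite('pics/t13s.png',cv2.resize(t["frame"][210:340,430:640,::-1],None,fx=3.8,fy=3.8,interpolation=2))
cv2.imwrite('pics/s13s.png',cv2.resize(s["frame"][140:310,0:220,::-1],None,fx=3.5,fy=3.5,interpolation=2))
cv2.imwrite('pics/s13b.png',cv2.resize(s["frame"][200:350,380:560,::-1],None,fx=4,fy=4,interpolation=2))
E
```

```text
t18.70 tcp [ 500.4 -111.4  253.1] x [ 0.004 -0.002 -1.   ] yaw-0.005 F [-0.1  0.4  0.5] op0.588 j [-0.38  0.19 -0.02  1.36 -0.    1.19]
```

View pics/s13.png

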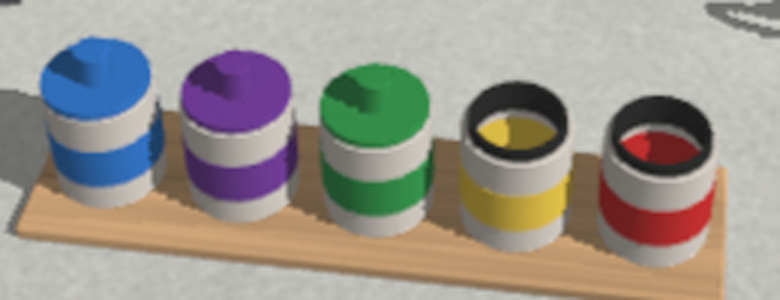

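View pics/t13s.png

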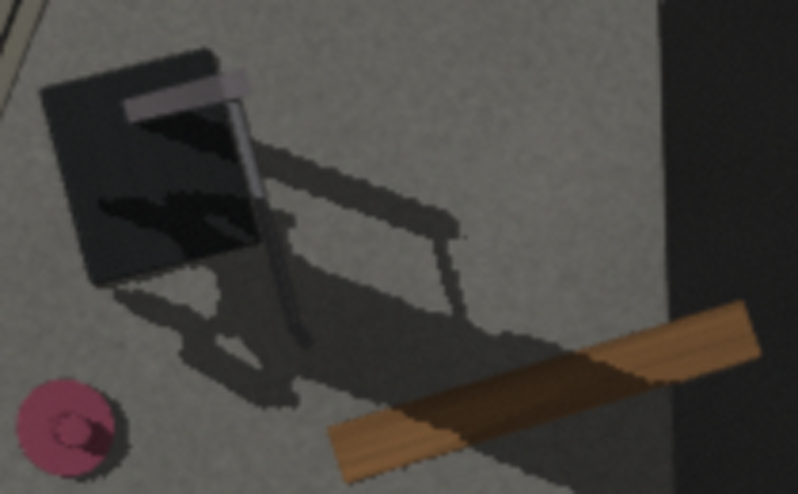

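View pics/s13s.png

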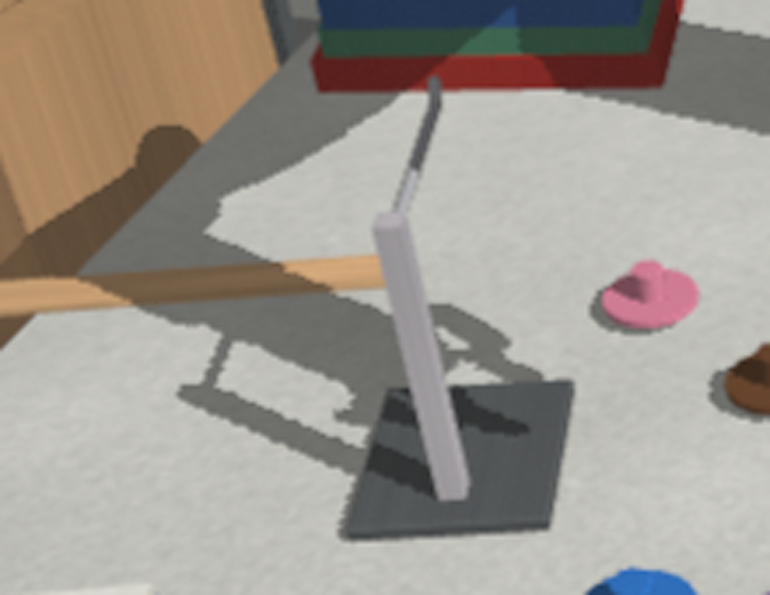

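View pics/s13b.png

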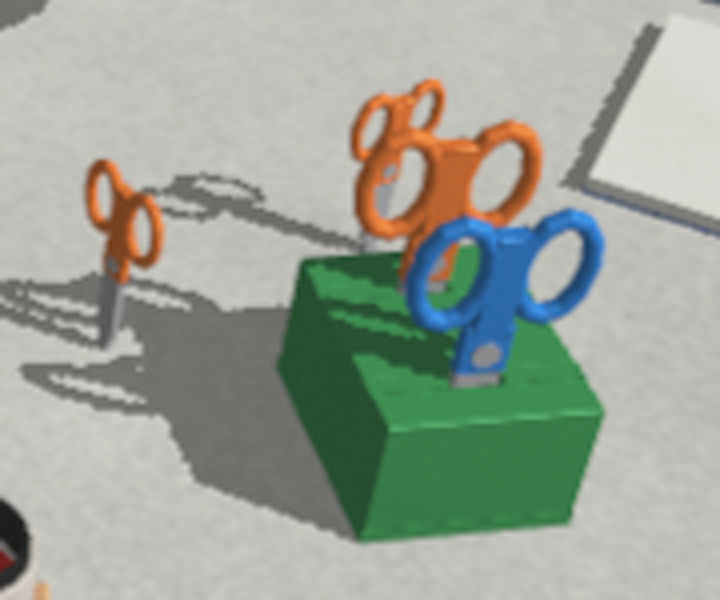

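```bash
python3 - <<'E'
from h import *
T=cam("top");S=cam("scene")
print("tip",tri(T,(510.3,300.5),S,(124.3,163.4)))
print("tip on z.213",onz(T,(510.3,300.5),.213),onz(S,(124.3,163.6),.213))
print("posttop",tri(T,(492,231),S,(111.4,202.3)),onz(T,(492,231),.21),onz(S,(111.4,202.3),.21))
f=lambda q:(q[0]/3.8+430,q[1]/3.8+210)
print("foot corners",[onz(T,f(q),.012)[:2].round(3) for q in [(41,90),(210,48),(260,242),(95,286)]])
print("bar",tri(T,f((343,458)),S,(110,217)), )
# scissors: top end points
g=lambda q:(q[0]/4+130,q[1]/4+200)
print("blue ends",[onz(T,g(q),.160)[:2].round(3) for q in [(35,155),(192,122)]])
print("or ends",[onz(T,g(q),.160)[:2].round(3) for q in [(63,271),(222,236)]])
print("block corners",[onz(T,g(q),.078)[:2].round(3) for q in [(58,126),(223,80),(278,274),(108,324)]])
E
```

```text
tip (array([ 0.34199474, -0.41747633,  0.21000236]), np.float64(0.003164537051683521))
tip on z.213 [ 0.34258659 -0.41795124  0.213     ] [ 0.34818326 -0.41249166  0.213     ]
posttop (array([ 0.49435431, -0.37831631,  0.21243054]), np.float64(0.004988369887286218)) [ 0.4953984  -0.38167669  0.21      ] [ 0.4913581  -0.37744192  0.21      ]
foot corners [array([ 0.506, -0.316]), array([ 0.535, -0.433]), array([ 0.402, -0.465]), array([ 0.371, -0.352])]
bar (array([ 0.25499633, -0.52861671, -0.00292928]), np.float64(0.0077302344676116325))
blue ends [array([0.478, 0.421]), array([0.497, 0.33 ])]
or ends [array([0.41 , 0.403]), array([0.431, 0.311])]
block corners [array([0.502, 0.438]), array([0.531, 0.336]), array([0.41 , 0.299]), array([0.379, 0.404])]
```

Call:
play_rows --steps '[{"dx": -0.1, "dy": 0, "dz": -0.4, "rx": 0, "ry": 0, "rz": 0, "gripper": 50}, {"dx": -0.2, "dy": 0, "dz": -0.8, "rx": 0, "ry": 0, "rz": 0, "gripper": 50}, {"dx": -0.3, "dy": -0.1, "dz": -1, "rx": 0, "ry": 0, "rz": 0, "gripper": 50}]'

```text
time: 19.32
ee_pos: [0.489, 0.0411, 0.2969]
ee_rot: [0.501, 0.498, -0.501, 0.5]
contact_force: [-0.0, -0.4, -0.2]
opening: 0.587
```

Call:
play_rows --steps '[{"dx": 0, "dy": 0, "dz": -0.4, "rx": 0, "ry": 0, "rz": 0, "gripper": 50}, {"dx": 0, "dy": 0, "dz": -0.8, "rx": 0, "ry": 0, "rz": 0, "gripper": 50}, {"dx": 0, "dy": -0.1, "dz": -1, "rx": 0, "ry": 0, "rz": 0, "gripper": 50}]'

```text
time: 19.7
ee_pos: [0.4759, 0.1944, 0.2955]
ee_rot: [0.5, 0.499, -0.5, 0.5]
contact_force: [0.6, -0.8, -0.1]
opening: 0.587
```

Call:
play_rows --steps '[{"dx": 0, "dy": 0, "dz": -0.4, "rx": -0.08, "ry": 0, "rz": 0, "gripper": 50}, {"dx": 0, "dy": 0, "dz": -0.7, "rx": -0.16, "ry": 0, "rz": 0, "gripper": 50}, {"dx": 0, "dy": -0.1, "dz": -0.8, "rx": -0.16, "ry": 0, "rz": 0, "gripper": 50}, {"dx": 0, "dy": -0.1, "dz": -0.8, "rx": -0.16, "ry": 0, "rz": 0, "gripper": 50}, {"dx": 0, "dy": -0.1, "dz": -0.8, "rx": -0.16, "ry": 0, "rz": 0, "gripper": 50}]'

```text
time: 20.32
ee_pos: [0.4615, 0.3139, 0.2952]
ee_rot: [0.434, 0.557, -0.434, 0.559]
contact_force: [-0.7, -0.1, -0.0]
opening: 0.585
```

```bash
python3 - <<'E'
from h import *
st(); c=cam("wrist","w20");print(c["o"])
E
```

```text
t20.32 tcp [461.5 313.9 295.2] x [ 0.002 -0.002 -1.   ] yaw0.249 F [-0.7 -0.1 -0. ] op0.585 j [ 0.45  0.26  0.19  1.5  -0.    1.77]
[0.44369382 0.38353161 0.43714454]
```

View pics/w20.png

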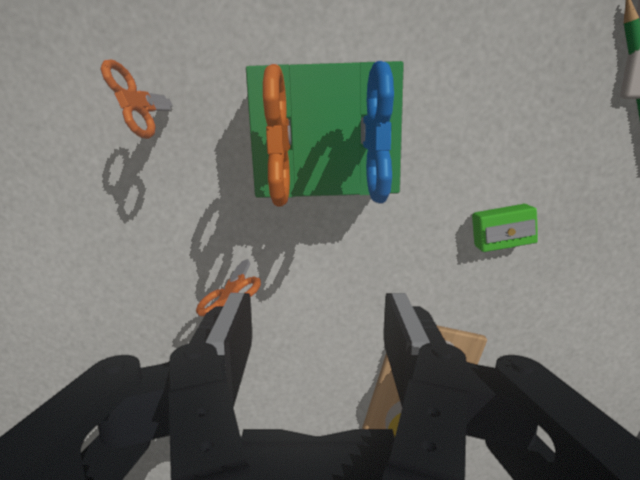

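```bash
cat > sc.py <<'E'
from h import *
def sciss(c,zs=(.15,.168),amin=800):
    hsv=cv2.cvtColor(c["frame"],cv2.COLOR_RGB2HSV)
    for nm,lo,hi in (("orange",(4,140,60),(16,255,255)),("blue",(100,120,50),(120,255,255))):
        m=cv2.inRange(hsv,np.array(lo),np.array(hi))
        m=cv2.morphologyEx(m,cv2.MORPH_CLOSE,np.ones((5,5),np.uint8))
        for k in cv2.findContours(m,cv2.RETR_EXTERNAL,cv2.CHAIN_APPROX_NONE)[0]:
            if cv2.contourArea(k)<amin: continue
            z0=zs[0]
            pix=np.argwhere(cv2.drawContours(np.zeros_like(m),[k],-1,1,-1))[:,::-1]
            for z in zs:
                p=np.array([onz(c,q,z)[:2] for q in pix[::3]])*1000
                r=cv2.minAreaRect(p.astype(np.float32)); u,s,v=np.linalg.svd(p-p.mean(0),full_matrices=False)
                d=v[0]*np.sign(v[0][1]); print(nm,cv2.boundingRect(k),"z",z,"mean",p.mean(0).round(1),"rect",np.round(r[0],1),np.round(r[1],1),"x-axis yaw %.3f"%(np.arctan2(d[1],d[0])-np.pi/2))
if __name__=="__main__":
    st(); sciss(cam("wrist"))
E
python3 sc.py
```

```text
t20.38 tcp [461.6 313.7 295.3] x [ 0.002 -0.002 -1.   ] yaw0.249 F [ 0.3 -0.5  0.1] op0.582 j [ 0.45  0.26  0.19  1.5  -0.    1.77]
orange (263, 64, 27, 141) z 0.15 mean [420.1 363.7] rect [421.2 362. ] [15.9 93. ] x-axis yaw 0.274
orange (263, 64, 27, 141) z 0.168 mean [421.6 364.9] rect [422.6 363.4] [14.9 87.2] x-axis yaw 0.274
orange (101, 60, 54, 77) z 0.15 mean [320.3 362.5] rect [321.9 363.7] [22.2 52.3] x-axis yaw 0.680
orange (101, 60, 54, 77) z 0.168 mean [328.1 363.8] rect [329.5 364.9] [20.8 49. ] x-axis yaw 0.680
blue (363, 61, 30, 141) z 0.15 mean [487.4 383.2] rect [487.7 380.9] [18.2 92.8] x-axis yaw 0.281
blue (363, 61, 30, 141) z 0.168 mean [484.7 383.2] rect [484.9 381.1] [17. 87.] x-axis yaw 0.281
```

```bash
python3 - <<'E'
from h import *
st(); print(go([.4885,.3805,.215],target(.28)))
E
```

```text
t20.43 tcp [461.6 313.5 295.4] x [ 0.002 -0.001 -1.   ] yaw0.248 F [-0.8  0.8 -0.1] op0.589 j [ 0.45  0.26  0.19  1.5  -0.    1.77]
(array([ 0.536 ,  0.2828, -0.3896]), array([-0.0202,  0.0012, -0.0009]))
```

Call:
play_rows --steps '[{"dx": 0.1, "dy": 0.2, "dz": -0.25, "rx": -0.02, "ry": 0, "rz": 0, "gripper": 40}, {"dx": 0.3, "dy": 0.283, "dz": -0.39, "rx": -0.02, "ry": 0.001, "rz": 0, "gripper": 40}, {"dx": 0.536, "dy": 0.283, "dz": -0.39, "rx": -0.02, "ry": 0.001, "rz": 0, "gripper": 40}, {"dx": 0.536, "dy": 0.283, "dz": -0.39, "rx": -0.02, "ry": 0.001, "rz": 0, "gripper": 40}]'

```text
time: 20.92
ee_pos: [0.488, 0.3793, 0.2127]
ee_rot: [0.424, 0.565, -0.427, 0.564]
contact_force: [-0.2, 0.3, 0.4]
opening: 0.467
```

```bash
python3 sc.py; python3 - <<'E'
from h import *
cam("wrist","w21")
print(go([.4885,.3805,.128],target(.28)))
E
```

```text
t20.93 tcp [488.  379.3 212.7] x [-0.003 -0.002 -1.   ] yaw0.278 F [-0.2  0.3  0.4] op0.467 j [ 0.53  0.38  0.16  1.35 -0.    1.82]
orange (155, 161, 68, 178) z 0.15 mean [420.7 364.7] rect [423.4 361. ] [34.1 98.9] x-axis yaw 0.211
orange (155, 161, 68, 178) z 0.168 mean [424.9 372.1] rect [427.4 368.7] [31.1 90.2] x-axis yaw 0.211
orange (0, 132, 68, 94) z 0.15 mean [338.3 374.8] rect [339.6 377.3] [32.9 44.5] x-axis yaw 0.230
orange (0, 132, 68, 94) z 0.168 mean [349.8 381.2] rect [351.  383.5] [30.  40.6] x-axis yaw 0.230
blue (309, 161, 21, 178) z 0.15 mean [487.9 382.9] rect [488.6 379.8] [10.5 98.8] x-axis yaw 0.276
blue (309, 161, 21, 178) z 0.168 mean [486.2 388.6] rect [486.8 385.8] [ 9.5 90.1] x-axis yaw 0.276
(array([ 0.5886, -0.0039, -0.0046]), array([-0.001 ,  0.0001, -0.0014]))
```

View pics/w21.png

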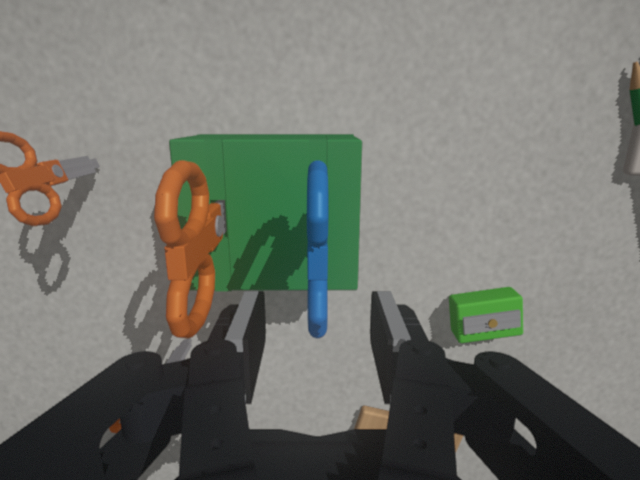

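```bash
python3 - <<'E'
from h import *
c=cam("wrist"); print([onz(c,(318,v),.168).round(4) for v in (245,264,283)])
E
```

```text
[array([0.4866, 0.3904, 0.168 ]), array([0.4893, 0.3809, 0.168 ]), array([0.4921, 0.3711, 0.168 ])]
```

Call:
play_rows --steps '[{"dx": 0.2, "dy": -0.001, "dz": -0.008, "rx": 0, "ry": 0, "rz": 0, "gripper": 40}, {"dx": 0.4, "dy": -0.001, "dz": -0.008, "rx": 0, "ry": 0, "rz": 0, "gripper": 40}, {"dx": 0.57, "dy": -0.001, "dz": -0.008, "rx": 0, "ry": 0, "rz": 0, "gripper": 40}, {"dx": 0.57, "dy": -0.001, "dz": -0.008, "rx": 0, "ry": 0, "rz": 0, "gripper": 40}]'

```text
time: 21.58
ee_pos: [0.4891, 0.3809, 0.1316]
ee_rot: [0.427, 0.564, -0.425, 0.565]
contact_force: [0.4, 0.7, -0.3]
opening: 0.472
```

```bash
python3 - <<'E'
from h import *
st();c=cam("wrist","w22"); 
E
```

```text
t21.57 tcp [489.1 380.9 131.6] x [ 0.003  0.001 -1.   ] yaw0.278 F [ 0.4  0.7 -0.3] op0.472 j [ 0.53  0.42  0.    1.15 -0.    1.82]
```

View pics/w22.png

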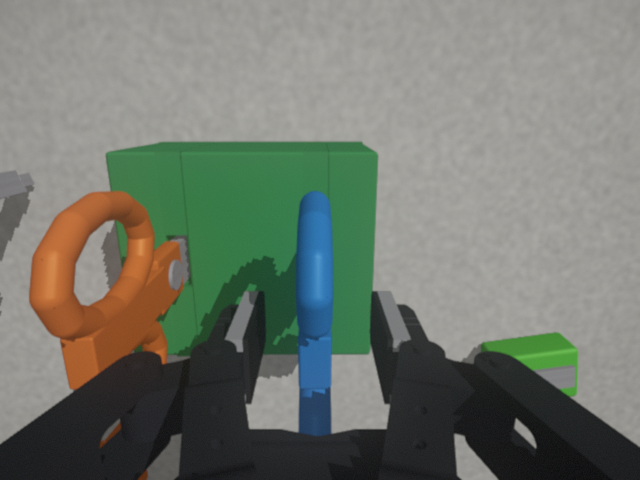

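Call:
play_rows --steps '[{"dx": 0, "dy": 0, "dz": 0, "rx": 0, "ry": 0, "rz": 0, "gripper": 2}, {"dx": 0, "dy": 0, "dz": 0, "rx": 0, "ry": 0, "rz": 0, "gripper": 2}, {"dx": 0, "dy": 0, "dz": 0, "rx": 0, "ry": 0, "rz": 0, "gripper": 2}, {"dx": 0, "dy": 0, "dz": 0, "rx": 0, "ry": 0, "rz": 0, "gripper": 2}, {"dx": 0, "dy": 0, "dz": 0, "rx": 0, "ry": 0, "rz": 0, "gripper": 2}]' --newtons 60

```text
time: 22.25
ee_pos: [0.4894, 0.3814, 0.1349]
ee_rot: [0.428, 0.564, -0.424, 0.565]
contact_force: [-4.0, -1.3, 10.5]
opening: 0.109
```

Call:
play_rows --steps '[{"dx": -0.2, "dy": 0, "dz": 0, "rx": 0, "ry": 0, "rz": 0, "gripper": 2}, {"dx": -0.4, "dy": 0, "dz": 0, "rx": 0, "ry": 0, "rz": 0, "gripper": 2}, {"dx": -0.6, "dy": 0, "dz": 0, "rx": 0, "ry": 0, "rz": 0, "gripper": 2}, {"dx": -0.8, "dy": 0, "dz": 0, "rx": 0, "ry": 0, "rz": 0, "gripper": 2}, {"dx": -0.95, "dy": 0, "dz": 0, "rx": 0, "ry": 0, "rz": 0, "gripper": 2}, {"dx": -0.95, "dy": 0, "dz": 0, "rx": 0, "ry": 0, "rz": 0, "gripper": 2}]'

```text
time: 23.0
ee_pos: [0.4892, 0.3814, 0.2796]
ee_rot: [0.429, 0.563, -0.422, 0.566]
contact_force: [-0.4, 0.7, -0.7]
opening: 0.107
```

```bash
python3 - <<'E'
from h import *
st();c=cam("wrist","w23");s=cam("scene");cv2.imwrite('pics/s23.png',cv2.resize(s["frame"][120:350,380:620,::-1],None,fx=2.5,fy=2.5,interpolation=2))
E
```

```text
t23.00 tcp [489.2 381.4 279.6] x [ 0.009  0.005 -1.   ] yaw0.278 F [-0.4  0.7 -0.7] op0.107 j [ 0.53  0.37  0.3   1.5  -0.    1.82]
```

View pics/w23.png

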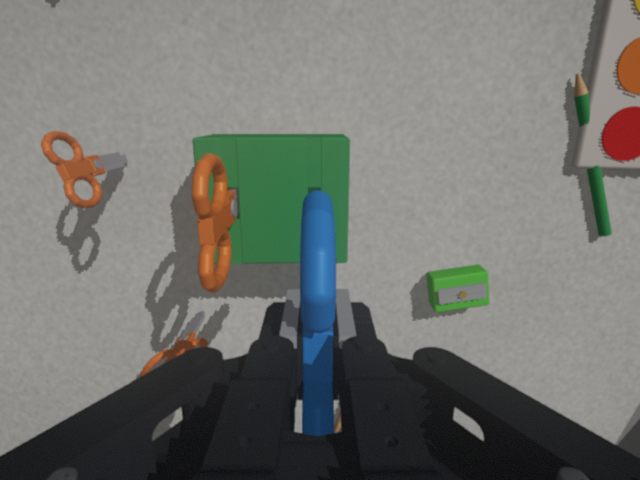

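View pics/s23.png

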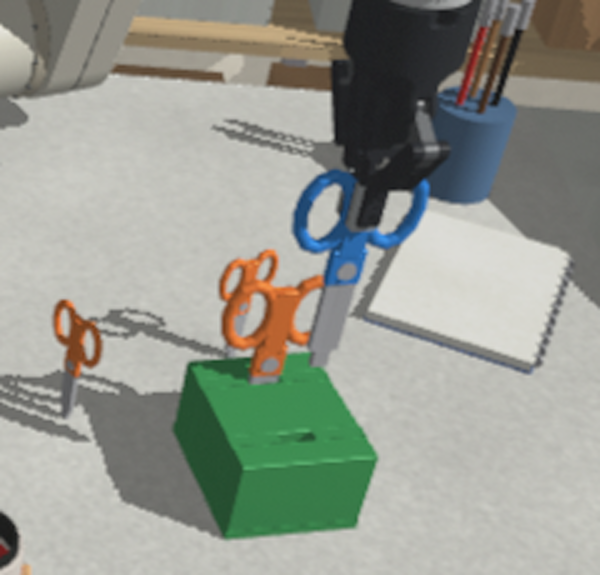

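Call:
play_rows --steps '[{"dx": -0.1, "dy": -0.15, "dz": 0.3, "rx": 0, "ry": 0, "rz": 0, "gripper": 2}, {"dx": -0.2, "dy": -0.3, "dz": 0.6, "rx": 0, "ry": 0, "rz": 0, "gripper": 2}, {"dx": -0.2, "dy": -0.43, "dz": 0.9, "rx": 0, "ry": 0, "rz": 0, "gripper": 2}]'

```text
time: 23.48
ee_pos: [0.4629, 0.2321, 0.3061]
ee_rot: [0.428, 0.564, -0.424, 0.566]
contact_force: [0.8, -0.7, -1.8]
opening: 0.107
```

Call:
play_rows --steps '[{"dx": 0, "dy": -0.15, "dz": 0.35, "rx": 0, "ry": 0, "rz": 0, "gripper": 2}, {"dx": 0, "dy": -0.3, "dz": 0.7, "rx": 0, "ry": 0, "rz": 0, "gripper": 2}, {"dx": 0, "dy": -0.43, "dz": 1, "rx": 0, "ry": 0, "rz": 0, "gripper": 2}]'

```text
time: 23.85
ee_pos: [0.4412, 0.0684, 0.3045]
ee_rot: [0.427, 0.564, -0.424, 0.565]
contact_force: [0.8, -0.9, -0.9]
opening: 0.103
```

Call:
play_rows --steps '[{"dx": 0, "dy": -0.15, "dz": 0.35, "rx": 0, "ry": 0, "rz": 0, "gripper": 2}, {"dx": 0, "dy": -0.3, "dz": 0.7, "rx": 0, "ry": 0, "rz": 0, "gripper": 2}, {"dx": 0, "dy": -0.43, "dz": 1, "rx": 0, "ry": 0, "rz": 0, "gripper": 2}]'

```text
time: 24.22
ee_pos: [0.4194, -0.0952, 0.303]
ee_rot: [0.427, 0.564, -0.424, 0.565]
contact_force: [1.2, -0.4, -0.9]
opening: 0.11
```

Call:
play_rows --steps '[{"dx": 0, "dy": -0.15, "dz": 0.35, "rx": 0, "ry": 0, "rz": 0, "gripper": 2}, {"dx": 0, "dy": -0.3, "dz": 0.7, "rx": 0, "ry": 0, "rz": 0, "gripper": 2}, {"dx": 0, "dy": -0.43, "dz": 1, "rx": 0, "ry": 0, "rz": 0, "gripper": 2}]'

```text
time: 24.6
ee_pos: [0.3977, -0.259, 0.3012]
ee_rot: [0.428, 0.565, -0.425, 0.564]
contact_force: [0.3, 0.6, 0.4]
opening: 0.109
```

```bash
python3 - <<'E'
from h import *
st();print(go([.330,-.483,.30],target(.243)))
E
```

```text
t24.60 tcp [ 397.7 -259.   301.2] x [ 0.002  0.004 -1.   ] yaw0.277 F [0.3 0.6 0.4] op0.109 j [-0.76  0.12  0.02  1.47  0.    0.54]
(array([ 1.0000e-03, -8.4240e-01,  1.3129e+00]), array([ 0.0218, -0.0023, -0.0017]))
```

Call:
play_rows --steps '[{"dx": 0, "dy": -0.4, "dz": 0.15, "rx": 0, "ry": 0, "rz": 0, "gripper": 2}, {"dx": 0, "dy": -0.8, "dz": 0.35, "rx": 0, "ry": 0, "rz": 0, "gripper": 2}, {"dx": 0, "dy": -0.91, "dz": 0.44, "rx": 0, "ry": 0, "rz": 0, "gripper": 2}, {"dx": 0, "dy": -0.91, "dz": 0.44, "rx": 0, "ry": 0, "rz": 0, "gripper": 2}]'

```text
time: 25.1
ee_pos: [0.283, -0.3608, 0.2993]
ee_rot: [0.429, 0.565, -0.425, 0.562]
contact_force: [0.9, -0.9, -0.2]
opening: 0.11
```

```bash
python3 - <<'E'
from h import *
st();print(go([.3105,-.488,.30],target(.243)))
E
```

```text
t25.10 tcp [ 283.  -360.8  299.3] x [ 0.001  0.006 -1.   ] yaw0.274 F [ 0.9 -0.9 -0.2] op0.110 j [-1.09  0.09 -0.02  1.47  0.    0.21]
(array([-0.0099, -0.0527,  0.8659]), array([ 0.0195, -0.0036, -0.0013]))
```

Call:
play_rows --steps '[{"dx": 0, "dy": -0.05, "dz": 0.3, "rx": 0.01, "ry": -0.003, "rz": 0, "gripper": 2}, {"dx": 0, "dy": -0.053, "dz": 0.6, "rx": 0.02, "ry": -0.003, "rz": 0, "gripper": 2}, {"dx": 0, "dy": -0.053, "dz": 0.866, "rx": 0.02, "ry": -0.003, "rz": 0, "gripper": 2}, {"dx": 0, "dy": -0.053, "dz": 0.866, "rx": 0.02, "ry": -0.003, "rz": 0, "gripper": 2}]'

```text
time: 25.6
ee_pos: [0.3117, -0.4891, 0.296]
ee_rot: [0.437, 0.558, -0.434, 0.556]
contact_force: [0.1, 1.2, -0.7]
opening: 0.105
```

```bash
python3 - <<'E'
from h import *
st();c=cam("wrist","w24");S=cam("scene");T=cam("top","t24");cv2.imwrite('pics/s24.png',cv2.resize(S["frame"][60:310,0:260,::-1],None,fx=2.3,fy=2.3,interpolation=2))
E
```

```text
t25.60 tcp [ 311.7 -489.1  296. ] x [ 0.001  0.004 -1.   ] yaw0.242 F [ 0.1  1.2 -0.7] op0.105 j [-1.15  0.31  0.25  1.52  0.    0.18]
```

View pics/w24.png

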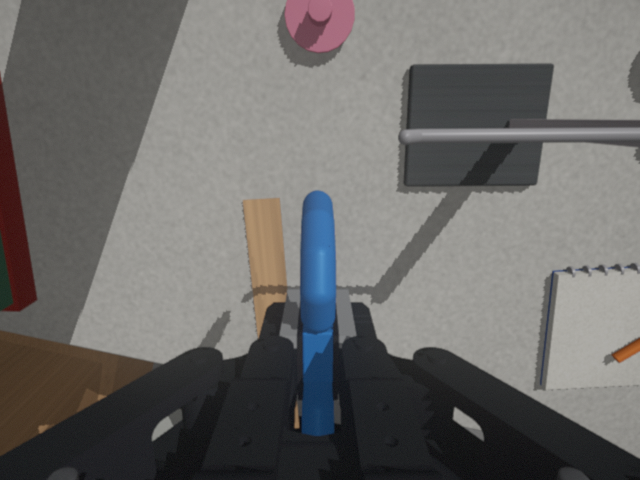

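View pics/s24.png

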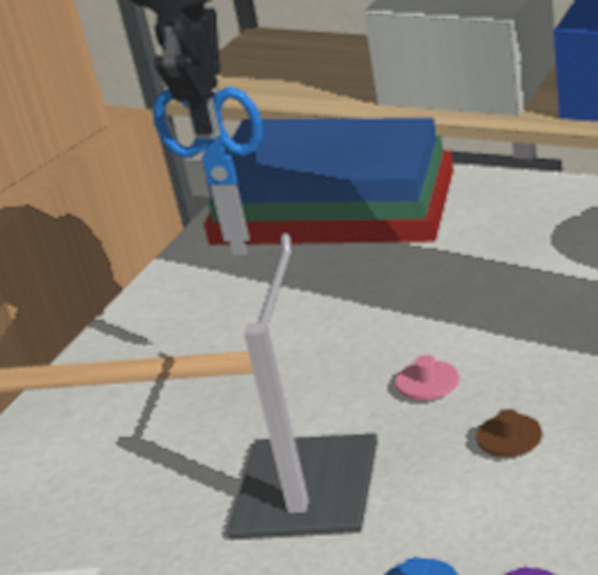

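```bash
python3 - <<'E'
from h import *
st();c=cam("wrist");g=c["frame"].astype(int).sum(2)/3
cs=[]
for x in range(425,505,8):
    col=g[110:160,x]; print(x,[int(v) for v in col[8:42:2]]) if x in(425,) else 0
    r=np.where(col>70)[0]+110
    cs.append((x,(r.min()+r.max())/2,r.max()-r.min()+1))
print(cs)
P=np.array([onz(c,(x,y),.2) for x,y,_ in cs if _<30]);d=np.polyfit(P[:,0],P[:,1],1);print("yaw",np.arctan(d[0]),P[0],P[-1])
print("tip",onz(c,(402,136),.213))
print("edge",onz(c,(630,131),.2))
import cv2
cv2.imwrite('pics/w24z.png',cv2.resize(c["frame"][90:180,380:640,::-1],None,fx=3,fy=3,interpolation=2))
E
```

```text
t25.75 tcp [ 311.  -486.9  298. ] x [ 0.001  0.003 -1.   ] yaw0.243 F [-0.4 -0.2 -0.4] op0.109 j [-1.15  0.3   0.25  1.52  0.    0.18]
425 [69, 71, 71, 71, 72, 71, 69, 87, 142, 152, 164, 133, 117, 97, 74, 69, 72]
[(425, np.float64(134.5), np.int64(50)), (433, np.float64(134.0), np.int64(49)), (441, np.float64(132.5), np.int64(46)), (449, np.float64(137.0), np.int64(43)), (457, np.float64(140.0), np.int64(39)), (465, np.float64(140.5), np.int64(34)), (473, np.float64(142.0), np.int64(33)), (481, np.float64(134.5), np.int64(24)), (489, np.float64(134.0), np.int64(23)), (497, np.float64(134.5), np.int64(22))]
yaw 0.24274251957147958 [ 0.38727166 -0.40486457  0.2       ] [ 0.39615083 -0.40266162  0.2       ]
tip [ 0.34099237 -0.41660344  0.213     ]
edge [ 0.46914635 -0.38255373  0.2       ]
```

View pics/w24z.png

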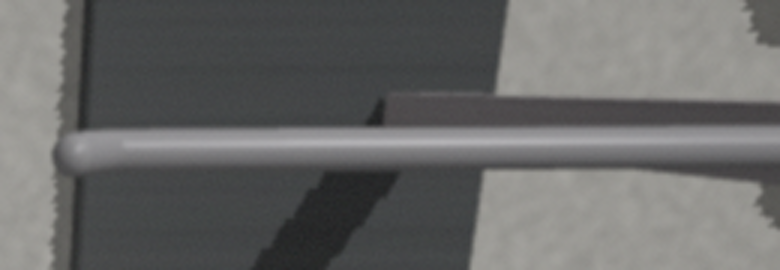

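```bash
python3 - <<'E'
from h import *
st();c=cam("wrist");g=c["frame"]
cv2.imwrite('pics/w24y.png',cv2.resize(c["frame"][90:180,380:640,::-1],None,fx=3,fy=3,interpolation=2))
gr=c["frame"].astype(float).sum(2)/3
for x in (430,440,450,460,470,520,600,630):
    print(x,[int(v) for v in gr[120:165,x]])
for q in ((420,139.5),(613,138.5)): print(onz(c,q,.2))
E
```

```text
t25.80 tcp [ 310.9 -486.8  298.5] x [ 0.002  0.002 -1.   ] yaw0.243 F [ 0.8  0.3 -0.5] op0.107 j [-1.15  0.3   0.25  1.52  0.    0.18]
430 [71, 70, 71, 69, 72, 70, 71, 72, 68, 69, 68, 69, 87, 118, 142, 148, 152, 163, 165, 149, 132, 124, 116, 107, 96, 81, 73, 70, 70, 71, 72, 71, 69, 70, 70, 70, 72, 71, 73, 71, 69, 71, 69, 71, 70]
440 [70, 69, 69, 71, 71, 72, 71, 70, 70, 69, 68, 72, 92, 124, 143, 147, 155, 165, 163, 146, 134, 124, 115, 106, 95, 81, 74, 69, 69, 70, 70, 68, 67, 69, 70, 69, 71, 70, 70, 70, 70, 70, 69, 69, 70]
450 [68, 70, 70, 69, 69, 70, 71, 70, 69, 69, 69, 72, 91, 125, 144, 149, 156, 168, 165, 145, 132, 123, 115, 105, 94, 81, 70, 70, 70, 69, 68, 70, 70, 67, 70, 70, 70, 71, 72, 68, 70, 70, 69, 70, 70]
460 [68, 70, 69, 70, 69, 69, 71, 70, 67, 67, 66, 71, 93, 125, 144, 150, 158, 169, 164, 145, 132, 121, 114, 104, 93, 80, 71, 68, 69, 69, 69, 69, 66, 68, 69, 70, 69, 68, 70, 70, 68, 67, 70, 68, 68]
470 [71, 70, 69, 68, 71, 69, 71, 70, 68, 68, 67, 69, 93, 125, 143, 150, 159, 170, 164, 145, 130, 121, 113, 104, 93, 78, 70, 68, 68, 69, 68, 71, 66, 70, 67, 70, 70, 69, 68, 70, 69, 69, 67, 68, 69]
520 [75, 84, 79, 76, 77, 76, 76, 76, 77, 75, 76, 81, 105, 137, 146, 153, 168, 179, 161, 138, 126, 118, 111, 100, 87, 76, 68, 68, 69, 67, 69, 69, 69, 68, 70, 71, 69, 69, 66, 69, 69, 69, 68, 68, 68]
600 [149, 147, 136, 103, 75, 69, 71, 73, 74, 72, 74, 86, 115, 137, 144, 152, 162, 158, 139, 127, 121, 112, 102, 93, 78, 70, 79, 113, 146, 151, 150, 151, 150, 148, 146, 145, 146, 149, 153, 152, 152, 151, 153, 153, 152]
630 [149, 147, 144, 127, 95, 73, 69, 69, 72, 71, 72, 91, 120, 138, 144, 150, 155, 147, 133, 123, 117, 109, 101, 88, 74, 68, 68, 69, 70, 75, 105, 140, 149, 149, 149, 149, 147, 140, 141, 145, 148, 149, 151, 151, 148]
[ 0.35430865 -0.41591229  0.2       ]
[ 0.46176131 -0.3886794   0.2       ]
```

```bash
cat > peg.py <<'E'
from h import *
P=np.array([.494,-.3804]);YAW=.246;u=np.array([np.cos(YAW),np.sin(YAW)]);n=np.array([-u[1],u[0]])
def tgt(s,z,lat=-.025): 
    q=P+s*u+lat*n; return [q[0],q[1],z]
def show(s,z,lat=-.025):
    st(); _,p,_r=pose(); d=p[:2]-P; print("s %.1f lat %.1f"%(d@u*1000,d@n*1000)); print(go(tgt(s,z,lat),target(YAW)))
E
python3 -c "
from peg import *
show(-.195,.1955)"
```

```text
t25.85 tcp [ 310.8 -486.8  298.8] x [ 0.002  0.001 -1.   ] yaw0.243 F [ 0.1  1.1 -0.3] op0.110 j [-1.15  0.3   0.25  1.52  0.    0.18]
s -203.6 lat -58.6
(array([ 0.6891,  0.0555, -0.2236]), array([-0.0018, -0.0006, -0.0014]))
```

Call:
play_rows --steps '[{"dx": 0.2, "dy": 0, "dz": -0.1, "rx": 0, "ry": 0, "rz": 0, "gripper": 2}, {"dx": 0.4, "dy": 0.03, "dz": -0.224, "rx": -0.002, "ry": -0.001, "rz": -0.001, "gripper": 2}, {"dx": 0.6, "dy": 0.055, "dz": -0.224, "rx": -0.002, "ry": -0.001, "rz": -0.001, "gripper": 2}, {"dx": 0.69, "dy": 0.055, "dz": -0.224, "rx": -0.002, "ry": -0.001, "rz": -0.001, "gripper": 2}, {"dx": 0.69, "dy": 0.055, "dz": -0.224, "rx": -0.002, "ry": -0.001, "rz": -0.001, "gripper": 2}]'

```text
time: 26.48
ee_pos: [0.3108, -0.4517, 0.1954]
ee_rot: [0.435, 0.558, -0.435, 0.558]
contact_force: [1.1, 0.1, 0.1]
opening: 0.107
```

```bash
python3 - <<'E'
from peg import *
show(-.150,.1955);c=cam("wrist","w25");S=cam("scene");cv2.imwrite('pics/s25.png',cv2.resize(S["frame"][100:300,50:250,::-1],None,fx=3,fy=3,interpolation=2))
E
```

```text
t26.48 tcp [ 310.8 -451.7  195.4] x [ 0.  0. -1.] yaw0.247 F [1.1 0.1 0.1] op0.107 j [-1.12  0.27 -0.06  1.25  0.    0.2 ]
s -195.1 lat -24.6
(array([-0.0006,  0.3006,  0.0031]), array([ 0.0003,  0.0001, -0.0003]))
```

View pics/w25.png

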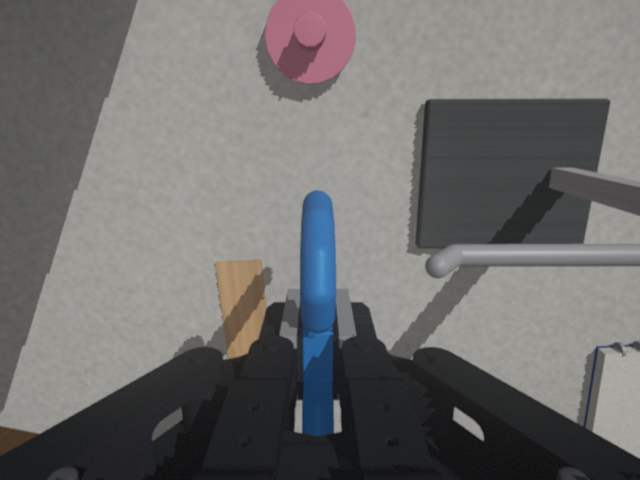

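View pics/s25.png

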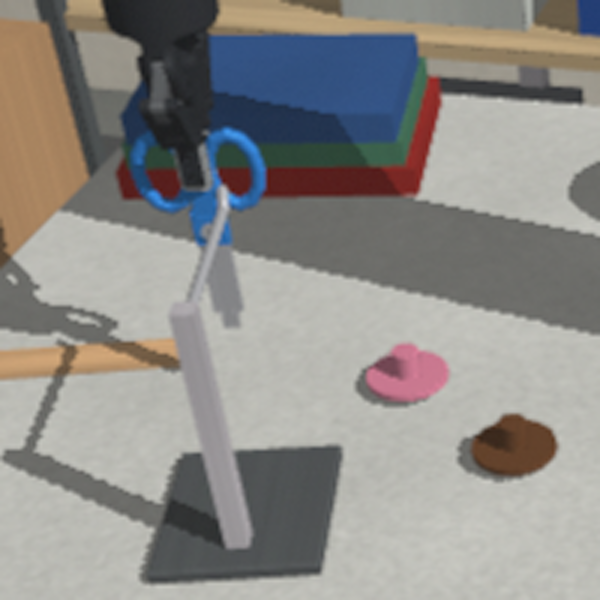

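```bash
python3 - <<'E'
from peg import *
c=cam("wrist");s,p,r=pose()
e=p+np.r_[.025*n,.010]
print("eye",proj(c,e),"z200",proj(c,p+np.r_[.025*n,.0046]),"ringtop outer",proj(c,p+np.r_[.025*n,.044]),"ring out edge",proj(c,p+np.r_[.048*n,.010]))
for q in ((550,254.5),(630,254.5)): print(onz(c,q,.2), (onz(c,q,.2)[:2]-P)@n*1000)
S=cam("scene"); print(proj(S,e), "peg tip", proj(S,[*(P-.156*u),.211]))
E
```

```text
eye [317.11165411 257.69789621] z200 [317.10394906 252.57943063] ringtop outer [317.17725715 301.2779988 ] ring out edge [317.11685098 191.09418477]
[ 0.38614672 -0.40924406  0.2       ] -1.7105786128943967
[ 0.41396975 -0.40226211  0.2       ] -1.7144651170739584
[126.01057634 156.08130263] peg tip [122.90856071 162.95059976]
```

Call:
play_rows --steps '[{"dx": 0, "dy": 0.05, "dz": 0.01, "rx": 0, "ry": 0, "rz": 0, "gripper": 2}, {"dx": 0, "dy": 0.12, "dz": 0.012, "rx": 0, "ry": 0, "rz": 0, "gripper": 2}, {"dx": 0, "dy": 0.2, "dz": 0.012, "rx": 0, "ry": 0, "rz": 0, "gripper": 2}, {"dx": 0, "dy": 0.28, "dz": 0.012, "rx": 0, "ry": 0, "rz": 0, "gripper": 2}, {"dx": 0, "dy": 0.36, "dz": 0.012, "rx": 0, "ry": 0, "rz": 0, "gripper": 2}, {"dx": 0, "dy": 0.4, "dz": 0.012, "rx": 0, "ry": 0, "rz": 0, "gripper": 2}, {"dx": 0, "dy": 0.4, "dz": 0.012, "rx": 0, "ry": 0, "rz": 0, "gripper": 2}]'

```text
time: 27.55
ee_pos: [0.3701, -0.4397, 0.1964]
ee_rot: [0.434, 0.557, -0.435, 0.559]
contact_force: [-0.4, -0.1, -0.7]
opening: 0.111
```

```bash
python3 - <<'E'
from peg import *
show(-.055,.1955,-.0267);c=cam("wrist","w26");S=cam("scene");cv2.imwrite('pics/s26.png',cv2.resize(S["frame"][100:300,50:250,::-1],None,fx=3,fy=3,interpolation=2))
E
```

```text
t27.55 tcp [ 370.1 -439.7  196.4] x [ 0.001 -0.002 -1.   ] yaw0.247 F [-0.4 -0.1 -0.7] op0.111 j [-1.02  0.31  0.01  1.26  0.    0.31]
s -134.6 lat -27.3
(array([ 0.0064,  0.5307, -0.0035]), array([ 0.0005,  0.0014, -0.0005]))
```

View pics/w26.png

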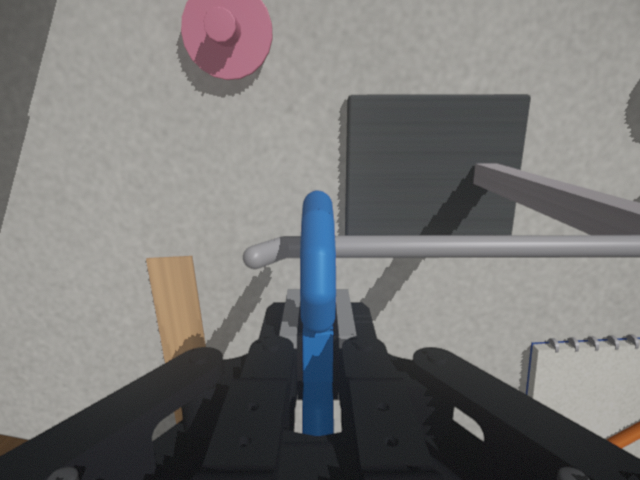

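View pics/s26.png

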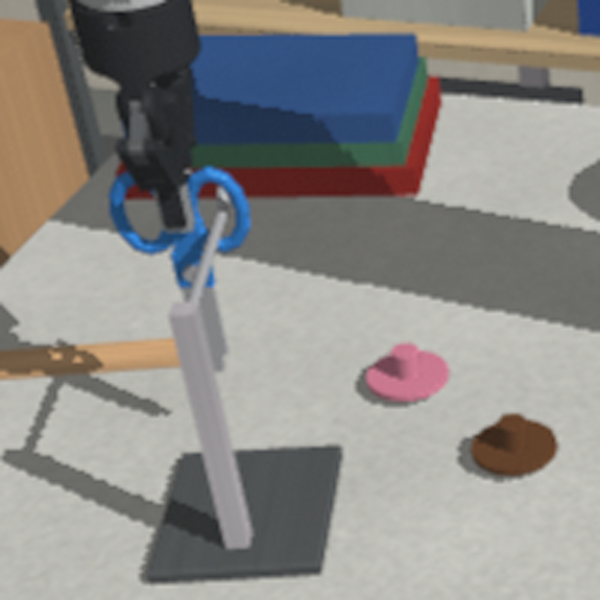

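Call:
play_rows --steps '[{"dx": 0, "dy": 0.1, "dz": -0.003, "rx": 0, "ry": 0.001, "rz": 0, "gripper": 2}, {"dx": 0, "dy": 0.2, "dz": -0.003, "rx": 0, "ry": 0.001, "rz": 0, "gripper": 2}, {"dx": 0, "dy": 0.3, "dz": -0.003, "rx": 0, "ry": 0.001, "rz": 0, "gripper": 2}, {"dx": 0, "dy": 0.4, "dz": -0.003, "rx": 0, "ry": 0.001, "rz": 0, "gripper": 2}, {"dx": 0, "dy": 0.5, "dz": -0.003, "rx": 0, "ry": 0.001, "rz": 0, "gripper": 2}, {"dx": 0, "dy": 0.53, "dz": -0.003, "rx": 0, "ry": 0.001, "rz": 0, "gripper": 2}, {"dx": 0, "dy": 0.53, "dz": -0.003, "rx": 0, "ry": 0.001, "rz": 0, "gripper": 2}]'

```text
time: 28.52
ee_pos: [0.4468, -0.4199, 0.1964]
ee_rot: [0.435, 0.557, -0.435, 0.558]
contact_force: [0.7, -0.1, -0.9]
opening: 0.105
```

Call:
play_rows --steps '[{"dx": 0.05, "dy": 0, "dz": 0, "rx": 0, "ry": 0, "rz": 0, "gripper": 2}, {"dx": 0.1, "dy": 0, "dz": 0, "rx": 0, "ry": 0, "rz": 0, "gripper": 2}, {"dx": 0.14, "dy": 0, "dz": 0, "rx": 0, "ry": 0, "rz": 0, "gripper": 2}, {"dx": 0.155, "dy": 0, "dz": 0, "rx": 0, "ry": 0, "rz": 0, "gripper": 2}, {"dx": 0.165, "dy": 0, "dz": 0, "rx": 0, "ry": 0, "rz": 0, "gripper": 2}, {"dx": 0.165, "dy": 0, "dz": 0, "rx": 0, "ry": 0, "rz": 0, "gripper": 2}]'

```text
time: 29.28
ee_pos: [0.4468, -0.4199, 0.1717]
ee_rot: [0.435, 0.557, -0.435, 0.558]
contact_force: [0.0, -0.2, -0.2]
opening: 0.107
```

```bash
python3 - <<'E'
from peg import *
show(-.055,.1955,-.0267);c=cam("wrist","w27");S=cam("scene");cv2.imwrite('pics/s27.png',cv2.resize(S["frame"][100:300,50:250,::-1],None,fx=3,fy=3,interpolation=2))
E
```

```text
t29.27 tcp [ 446.8 -419.9  171.7] x [ 0.001 -0.    -1.   ] yaw0.247 F [ 0.  -0.2 -0.2] op0.107 j [-0.89  0.39  0.06  1.24  0.    0.43]
s -55.4 lat -26.8
(array([-0.1587,  0.0027, -0.0008]), array([ 0.0004,  0.0004, -0.0004]))
```

View pics/w27.png

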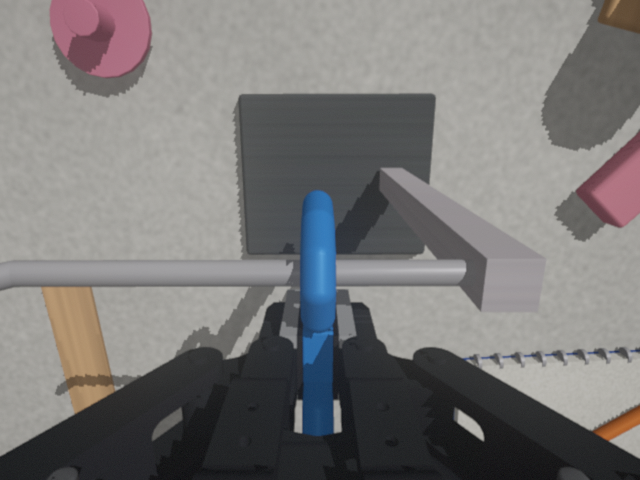

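View pics/s27.png

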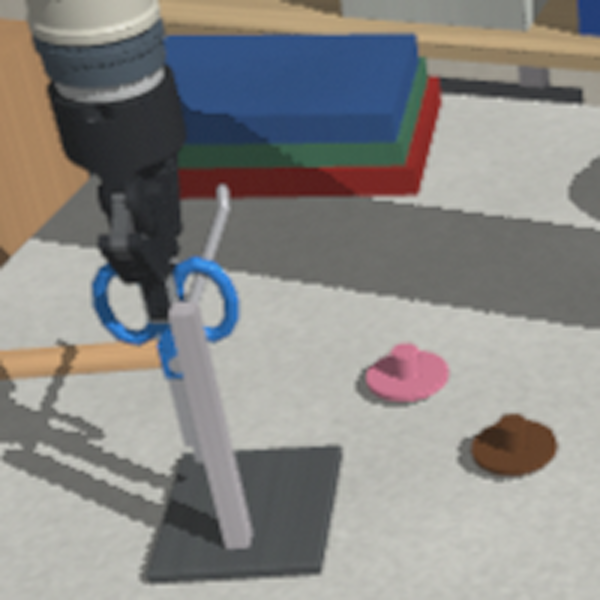

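Call:
play_rows --steps '[{"dx": 0.01, "dy": 0, "dz": 0, "rx": 0, "ry": 0, "rz": 0, "gripper": 2}, {"dx": 0.015, "dy": 0, "dz": 0, "rx": 0, "ry": 0, "rz": 0, "gripper": 12}, {"dx": 0.015, "dy": 0, "dz": 0, "rx": 0, "ry": 0, "rz": 0, "gripper": 14}, {"dx": 0.015, "dy": 0, "dz": 0, "rx": 0, "ry": 0, "rz": 0, "gripper": 18}, {"dx": 0.015, "dy": 0, "dz": 0, "rx": 0, "ry": 0, "rz": 0, "gripper": 24}, {"dx": 0.015, "dy": 0, "dz": 0, "rx": 0, "ry": 0, "rz": 0, "gripper": 26}, {"dx": 0.015, "dy": 0, "dz": 0, "rx": 0, "ry": 0, "rz": 0, "gripper": 26}]'

```text
time: 30.25
ee_pos: [0.4468, -0.42, 0.1696]
ee_rot: [0.435, 0.557, -0.435, 0.558]
contact_force: [0.6, 0.1, -0.7]
opening: 0.303
```

```bash
python3 - <<'E'
from peg import *
st();c=cam("wrist","w28");S=cam("scene");cv2.imwrite('pics/s28.png',cv2.resize(S["frame"][100:300,50:250,::-1],None,fx=3,fy=3,interpolation=2))
E
```

```text
t30.25 tcp [ 446.8 -420.   169.6] x [ 0.001 -0.001 -1.   ] yaw0.247 F [ 0.6  0.1 -0.7] op0.303 j [-0.89  0.39  0.05  1.24  0.    0.43]
```

View pics/w28.png

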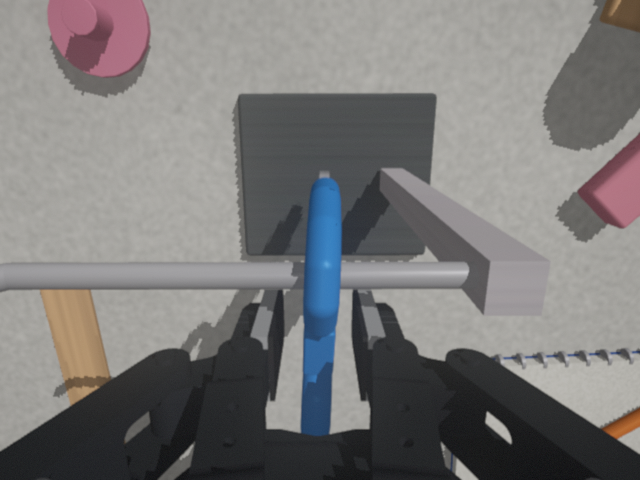

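View pics/s28.png

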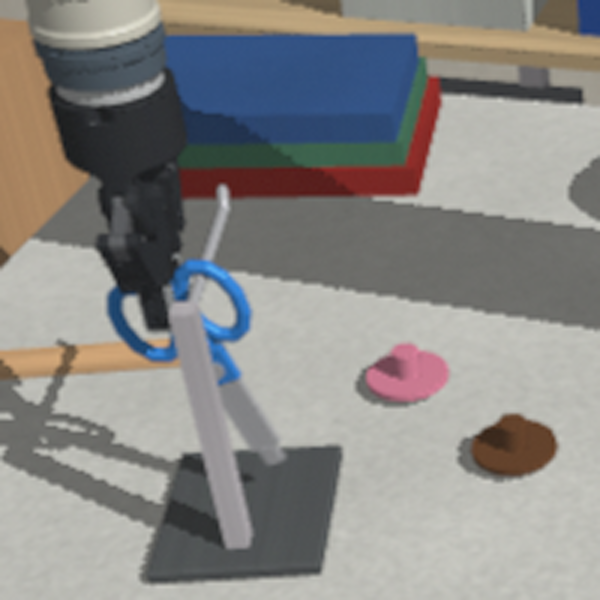

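Call:
play_rows --steps '[{"dx": -0.1, "dy": 0, "dz": 0, "rx": 0, "ry": 0, "rz": 0, "gripper": 28}, {"dx": -0.3, "dy": 0, "dz": 0, "rx": 0, "ry": 0, "rz": 0, "gripper": 28}, {"dx": -0.6, "dy": 0, "dz": 0, "rx": 0, "ry": 0, "rz": 0, "gripper": 28}, {"dx": -0.9, "dy": 0, "dz": 0, "rx": 0, "ry": 0, "rz": 0, "gripper": 40}, {"dx": -1, "dy": 0, "dz": -0.3, "rx": 0, "ry": 0, "rz": 0, "gripper": 40}, {"dx": -1, "dy": 0, "dz": -0.7, "rx": 0, "ry": 0, "rz": 0, "gripper": 40}, {"dx": -1, "dy": 0, "dz": -1, "rx": 0, "ry": 0, "rz": 0, "gripper": 40}]'

```text
time: 31.22
ee_pos: [0.4094, -0.2726, 0.321]
ee_rot: [0.435, 0.557, -0.435, 0.559]
contact_force: [0.9, -0.9, 0.4]
opening: 0.469
```

```bash
python3 - <<'E'
from peg import *
st();print(go([.4215,.3615,.30],target(.275)))
T=cam("top");S=cam("scene","s29f");cv2.imwrite('pics/s29.png',cv2.resize(S["frame"][120:300,50:250,::-1],None,fx=3,fy=3,interpolation=2));cv2.imwrite('pics/t29.png',cv2.resize(T["frame"][200:320,400:540,::-1],None,fx=4,fy=4,interpolation=2))
E
```

```text
t31.23 tcp [ 409.4 -272.6  321. ] x [ 0.002 -0.002 -1.   ] yaw0.247 F [ 0.9 -0.9  0.4] op0.469 j [-0.76  0.14  0.1   1.52  0.    0.57]
(array([ 0.1324,  1.1106, -4.0795]), array([-0.018 ,  0.0015, -0.0011]))
```

View pics/s29.png

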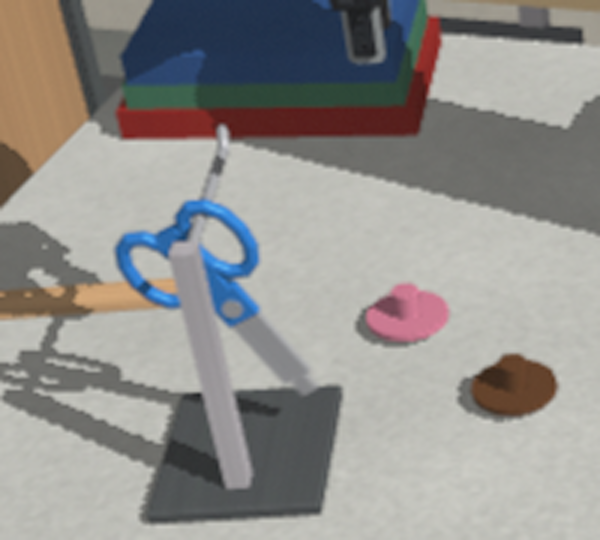

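View pics/t29.png

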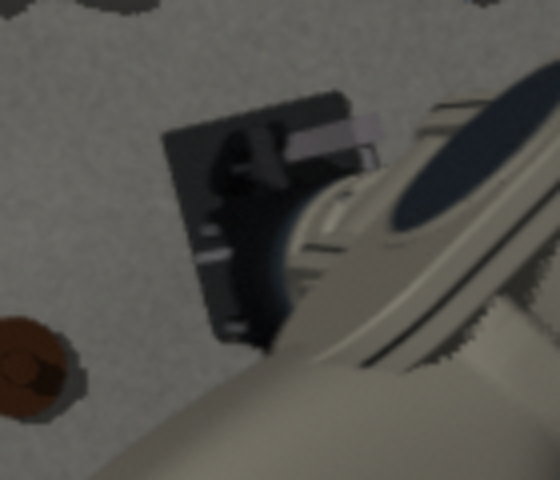

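Blue scissors hang on the peg (scene crop, eye at (215,235) around the peg). Back to the block for the orange pair.

Call:
play_rows --steps '[{"dx": 0, "dy": 0.1, "dz": -0.4, "rx": 0, "ry": 0, "rz": 0, "gripper": 40}, {"dx": 0, "dy": 0.2, "dz": -0.8, "rx": 0, "ry": 0, "rz": 0, "gripper": 40}, {"dx": 0, "dy": 0.27, "dz": -1, "rx": 0, "ry": 0, "rz": 0, "gripper": 40}]'

```text
time: 31.7
ee_pos: [0.4109, -0.1135, 0.3232]
ee_rot: [0.434, 0.556, -0.433, 0.56]
contact_force: [0.3, -0.4, 0.4]
opening: 0.469
```

Call:
play_rows --steps '[{"dx": 0, "dy": 0.1, "dz": -0.4, "rx": 0, "ry": 0, "rz": 0, "gripper": 40}, {"dx": 0, "dy": 0.2, "dz": -0.8, "rx": 0, "ry": 0, "rz": 0, "gripper": 40}, {"dx": 0, "dy": 0.27, "dz": -1, "rx": 0, "ry": 0, "rz": 0, "gripper": 40}]'

```text
time: 32.08
ee_pos: [0.4128, 0.0442, 0.3241]
ee_rot: [0.434, 0.556, -0.433, 0.561]
contact_force: [0.2, 0.1, -0.1]
opening: 0.47
```

Call:
play_rows --steps '[{"dx": 0, "dy": 0.1, "dz": -0.4, "rx": 0, "ry": 0, "rz": 0, "gripper": 40}, {"dx": 0, "dy": 0.2, "dz": -0.8, "rx": 0, "ry": 0, "rz": 0, "gripper": 40}, {"dx": 0, "dy": 0.27, "dz": -1, "rx": 0, "ry": 0, "rz": 0, "gripper": 40}]'

```text
time: 32.45
ee_pos: [0.4144, 0.202, 0.3246]
ee_rot: [0.434, 0.557, -0.432, 0.562]
contact_force: [0.9, -0.4, 0.4]
opening: 0.463
```

```bash
python3 - <<'E'
from peg import *
st();print(go([.4215,.3615,.215],target(.275)))
E
```

```text
t32.45 tcp [414.4 202.  324.6] x [ 0.008 -0.002 -1.   ] yaw0.254 F [ 0.9 -0.4  0.4] op0.463 j [ 0.27  0.09  0.04  1.52 -0.    1.59]
(array([ 0.7286,  0.3074, -1.0205]), array([-0.0134,  0.0028, -0.0046]))
```

Call:
play_rows --steps '[{"dx": 0, "dy": 0.12, "dz": -0.4, "rx": -0.013, "ry": 0.003, "rz": -0.004, "gripper": 40}, {"dx": 0, "dy": 0.25, "dz": -0.8, "rx": -0.013, "ry": 0.003, "rz": -0.004, "gripper": 40}, {"dx": 0.2, "dy": 0.307, "dz": -1, "rx": -0.013, "ry": 0.003, "rz": -0.004, "gripper": 40}, {"dx": 0.55, "dy": 0.307, "dz": -1, "rx": -0.013, "ry": 0.003, "rz": -0.004, "gripper": 40}, {"dx": 0.72, "dy": 0.307, "dz": -1, "rx": -0.013, "ry": 0.003, "rz": -0.004, "gripper": 40}, {"dx": 0.72, "dy": 0.307, "dz": -1, "rx": -0.013, "ry": 0.003, "rz": -0.004, "gripper": 40}]'

```text
time: 33.2
ee_pos: [0.4219, 0.3582, 0.2154]
ee_rot: [0.426, 0.564, -0.428, 0.563]
contact_force: [0.2, -0.4, 0.8]
opening: 0.466
```

```bash
python3 sc.py; python3 - <<'E'
from h import *
cam("wrist","w30")
print(go([.4212,.3615,.130],target(.278)))
E
```

```text
t33.20 tcp [421.9 358.2 215.4] x [-0.002 -0.001 -1.   ] yaw0.274 F [ 0.2 -0.4  0.8] op0.466 j [ 0.55  0.27 -0.    1.3  -0.    1.85]
orange (307, 156, 21, 177) z 0.15 mean [420.4 363.5] rect [421.1 360.7] [10.5 98.6] x-axis yaw 0.281
orange (307, 156, 21, 177) z 0.168 mean [418.9 369. ] rect [419.5 366.5] [ 9.5 90.1] x-axis yaw 0.281
orange (95, 129, 66, 93) z 0.15 mean [318.7 373.5] rect [320.5 374.2] [24.7 48.7] x-axis yaw 0.628
orange (95, 129, 66, 93) z 0.168 mean [326.  378.1] rect [327.7 378.8] [22.5 44.5] x-axis yaw 0.628
(array([ 0.5854, -0.0075, -0.0205]), array([-0.0024, -0.0005, -0.0016]))
```

View pics/w30.png

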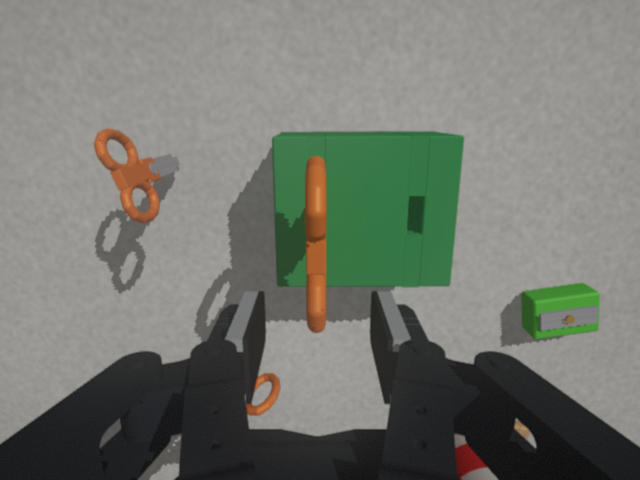

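```bash
python3 - <<'E'
from h import *
c=cam("wrist");S=cam("scene");st()
for z in (.08,.1,.12,.15): print(z,onz(c,(262,393),z), onz(S,(409,252),z))
print([onz(c,(317,v),.168) for v in (239,257,275)])
E
```

```text
t33.40 tcp [423.1 358.8 218.2] x [ 0.003  0.002 -1.   ] yaw0.274 F [0.3 1.1 0.5] op0.467 j [0.55 0.27 0.   1.3  0.   1.85]
0.08 [0.41910172 0.20945034 0.08      ] [0.38385219 0.20873803 0.08      ]
0.1 [0.41797181 0.22501869 0.1       ] [0.41008508 0.20687405 0.1       ]
0.12 [0.4168419  0.24058704 0.12      ] [0.43631798 0.20501008 0.12      ]
0.15 [0.41514703 0.26393956 0.15      ] [0.47566733 0.20221412 0.15      ]
[array([0.41933825, 0.37158476, 0.168     ]), array([0.42186571, 0.36258918, 0.168     ]), array([0.42446074, 0.3533531 , 0.168     ])]
```

Call:
play_rows --steps '[{"dx": 0.2, "dy": -0.003, "dz": -0.022, "rx": -0.002, "ry": 0, "rz": 0, "gripper": 40}, {"dx": 0.4, "dy": -0.003, "dz": -0.022, "rx": -0.002, "ry": 0, "rz": 0, "gripper": 40}, {"dx": 0.57, "dy": -0.003, "dz": -0.022, "rx": -0.002, "ry": 0, "rz": 0, "gripper": 40}, {"dx": 0.57, "dy": -0.003, "dz": -0.022, "rx": -0.002, "ry": 0, "rz": 0, "gripper": 40}, {"dx": 0.57, "dy": -0.003, "dz": -0.022, "rx": -0.002, "ry": 0, "rz": 0, "gripper": 40}]'

```text
time: 34.02
ee_pos: [0.4228, 0.3624, 0.1344]
ee_rot: [0.428, 0.563, -0.424, 0.565]
contact_force: [-0.2, 0.2, -0.0]
opening: 0.467
```

```bash
python3 - <<'E'
from h import *
st();c=cam("wrist","w31")
print(go([.4217,.362,.131],target(.278)))
E
```

```text
t34.02 tcp [422.8 362.4 134.4] x [ 0.005  0.003 -1.   ] yaw0.277 F [-0.2  0.2 -0. ] op0.467 j [ 0.56  0.31 -0.16  1.1  -0.    1.85]
(array([ 0.0229, -0.0084,  0.001 ]), array([-0.0005, -0.0012, -0.004 ]))
```

View pics/w31.png

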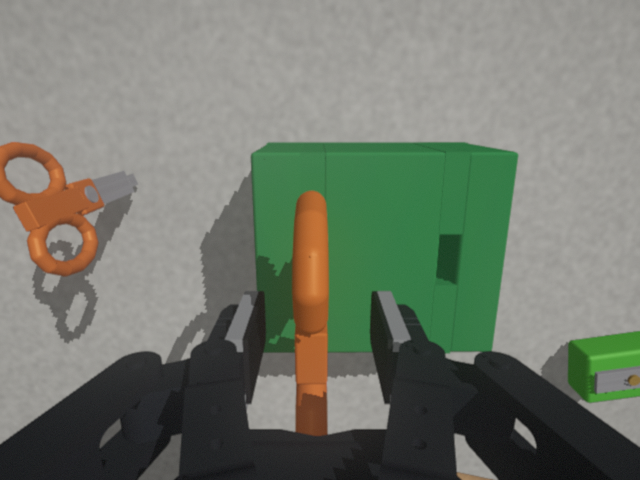

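Call:
play_rows --steps '[{"dx": 0.02, "dy": -0.009, "dz": 0, "rx": 0, "ry": -0.001, "rz": -0.003, "gripper": 40}, {"dx": 0.02, "dy": -0.009, "dz": 0, "rx": 0, "ry": -0.001, "rz": -0.003, "gripper": 2}, {"dx": 0.02, "dy": -0.009, "dz": 0, "rx": 0, "ry": -0.001, "rz": -0.003, "gripper": 2}, {"dx": 0.02, "dy": -0.009, "dz": 0, "rx": 0, "ry": -0.001, "rz": -0.003, "gripper": 2}, {"dx": 0.02, "dy": -0.009, "dz": 0, "rx": 0, "ry": -0.001, "rz": -0.003, "gripper": 2}, {"dx": 0.02, "dy": -0.009, "dz": 0, "rx": 0, "ry": -0.001, "rz": -0.003, "gripper": 2}, {"dx": 0.02, "dy": -0.009, "dz": 0, "rx": 0, "ry": -0.001, "rz": -0.003, "gripper": 2}]'

```text
time: 34.95
ee_pos: [0.4214, 0.3621, 0.1318]
ee_rot: [0.427, 0.564, -0.426, 0.565]
contact_force: [-3.5, -0.7, 5.2]
opening: 0.109
```

Call:
play_rows --steps '[{"dx": -0.2, "dy": 0, "dz": 0, "rx": 0, "ry": 0, "rz": 0, "gripper": 2}, {"dx": -0.4, "dy": 0, "dz": 0, "rx": 0, "ry": 0, "rz": 0, "gripper": 2}, {"dx": -0.6, "dy": 0, "dz": 0, "rx": 0, "ry": 0, "rz": 0, "gripper": 2}, {"dx": -0.8, "dy": 0, "dz": 0, "rx": 0, "ry": 0, "rz": 0, "gripper": 2}, {"dx": -1, "dy": 0, "dz": 0, "rx": 0, "ry": 0, "rz": 0, "gripper": 2}, {"dx": -1, "dy": 0, "dz": 0, "rx": 0, "ry": 0, "rz": 0, "gripper": 2}]'

```text
time: 35.7
ee_pos: [0.4219, 0.3624, 0.2836]
ee_rot: [0.428, 0.564, -0.424, 0.565]
contact_force: [1.4, -0.2, -1.1]
opening: 0.11
```

```bash
python3 - <<'E'
from h import *
st();c=cam("wrist","w32");S=cam("scene","s32")
print(go([.395,-.259,.30],target(.278)))
E
```

```text
t35.70 tcp [421.9 362.4 283.6] x [ 0.004  0.003 -1.   ] yaw0.277 F [ 1.4 -0.2 -1.1] op0.110 j [ 0.56  0.26  0.15  1.46 -0.    1.85]
(array([-0.1285, -1.3003,  3.9337]), array([-0.0005, -0.0001, -0.0006]))
```

View pics/w32.png

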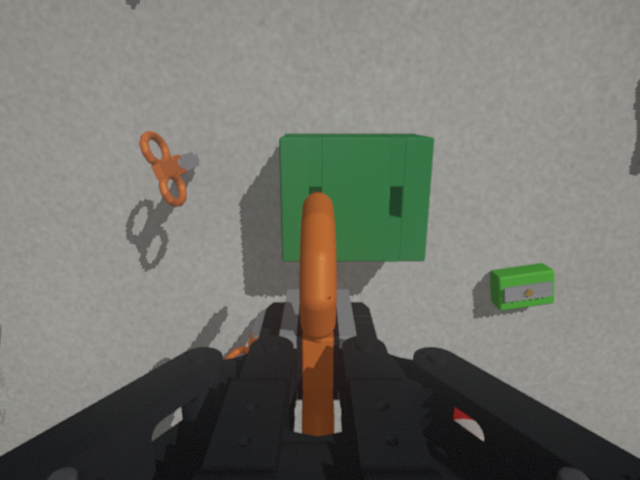

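View pics/s32.png

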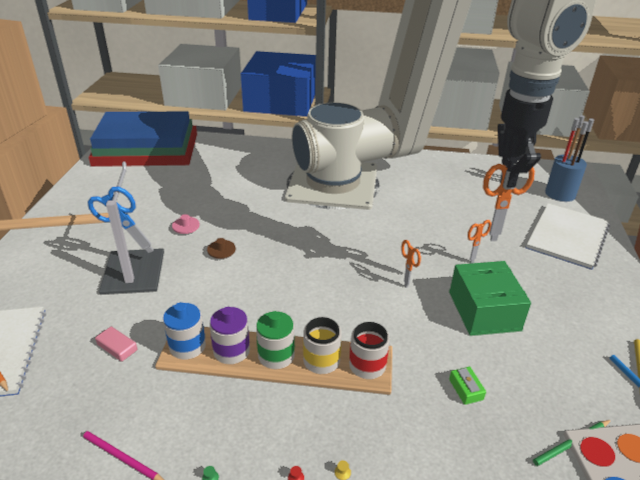

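Call:
play_rows --steps '[{"dx": -0.1, "dy": -0.1, "dz": 0.3, "rx": 0, "ry": 0, "rz": 0, "gripper": 2}, {"dx": -0.2, "dy": -0.2, "dz": 0.65, "rx": 0, "ry": 0, "rz": 0, "gripper": 2}, {"dx": -0.2, "dy": -0.33, "dz": 0.98, "rx": 0, "ry": 0, "rz": 0, "gripper": 2}]'

```text
time: 36.17
ee_pos: [0.4136, 0.2056, 0.3103]
ee_rot: [0.426, 0.564, -0.426, 0.564]
contact_force: [0.3, -0.6, -0.3]
opening: 0.106
```

Call:
play_rows --steps '[{"dx": 0, "dy": -0.1, "dz": 0.35, "rx": 0, "ry": 0, "rz": 0, "gripper": 2}, {"dx": 0, "dy": -0.2, "dz": 0.7, "rx": 0, "ry": 0, "rz": 0, "gripper": 2}, {"dx": 0, "dy": -0.33, "dz": 1, "rx": 0, "ry": 0, "rz": 0, "gripper": 2}]'

```text
time: 36.55
ee_pos: [0.4066, 0.046, 0.3089]
ee_rot: [0.426, 0.565, -0.426, 0.564]
contact_force: [0.4, -0.4, -1.2]
opening: 0.105
```

Call:
play_rows --steps '[{"dx": 0, "dy": -0.1, "dz": 0.35, "rx": 0, "ry": 0, "rz": 0, "gripper": 2}, {"dx": 0, "dy": -0.2, "dz": 0.7, "rx": 0, "ry": 0, "rz": 0, "gripper": 2}, {"dx": 0, "dy": -0.35, "dz": 1, "rx": 0, "ry": 0, "rz": 0, "gripper": 2}]'

```text
time: 36.92
ee_pos: [0.3966, -0.1144, 0.3074]
ee_rot: [0.426, 0.565, -0.427, 0.563]
contact_force: [0.6, 0.2, -1.0]
opening: 0.104
```

```bash
python3 - <<'E'
from h import *
st()
print(go([.283,-.35,.30],target(.278)))
E
```

```text
t36.92 tcp [ 396.6 -114.4  307.4] x [-0.003  0.001 -1.   ] yaw0.277 F [ 0.6  0.2 -1. ] op0.104 j [-0.48  0.01 -0.08  1.48 -0.    0.81]
(array([ 0.0505, -1.1582,  1.3033]), array([-0.0006, -0.0012,  0.0019]))
```

Call:
play_rows --steps '[{"dx": 0, "dy": -0.3, "dz": 0.3, "rx": 0, "ry": 0, "rz": 0, "gripper": 2}, {"dx": 0, "dy": -0.55, "dz": 0.55, "rx": 0, "ry": 0, "rz": 0, "gripper": 2}, {"dx": 0, "dy": -0.8, "dz": 0.75, "rx": 0, "ry": 0, "rz": 0, "gripper": 2}]'

```text
time: 37.3
ee_pos: [0.3106, -0.2569, 0.3061]
ee_rot: [0.426, 0.566, -0.427, 0.562]
contact_force: [1.4, -1.0, -1.5]
opening: 0.108
```

```bash
python3 - <<'E'
from h import *
st()
print(go([.283,-.35,.30],target(.246)))
E
```

```text
t37.30 tcp [ 310.6 -256.9  306.1] x [-0.005  0.003 -1.   ] yaw0.276 F [ 1.4 -1.  -1.5] op0.108 j [-0.9  -0.   -0.1   1.48 -0.    0.4 ]
(array([ 0.04  , -0.3461,  0.5473]), array([ 0.0193, -0.0025,  0.0024]))
```

Call:
play_rows --steps '[{"dx": 0, "dy": -0.2, "dz": 0.3, "rx": 0.01, "ry": 0, "rz": 0, "gripper": 2}, {"dx": 0, "dy": -0.35, "dz": 0.55, "rx": 0.019, "ry": -0.002, "rz": 0.002, "gripper": 2}, {"dx": 0, "dy": -0.35, "dz": 0.55, "rx": 0.019, "ry": -0.002, "rz": 0.002, "gripper": 2}, {"dx": 0, "dy": -0.35, "dz": 0.55, "rx": 0.019, "ry": -0.002, "rz": 0.002, "gripper": 2}]'

```text
time: 37.8
ee_pos: [0.2823, -0.3501, 0.3049]
ee_rot: [0.435, 0.559, -0.435, 0.556]
contact_force: [0.1, 0.5, -0.8]
opening: 0.107
```

```bash
python3 - <<'E'
from peg import *
show(-.200,.25,-.0267)
E
```

```text
t37.80 tcp [ 282.3 -350.1  304.9] x [-0.002  0.003 -1.   ] yaw0.246 F [ 0.1  0.5 -0.8] op0.107 j [-1.08  0.08 -0.02  1.48 -0.    0.25]
s -197.9 lat 80.9
(array([ 0.3642, -0.0132,  0.7184]), array([-0.0001, -0.0019,  0.0007]))
```

Call:
play_rows --steps '[{"dx": 0, "dy": -0.013, "dz": 0.3, "rx": 0, "ry": -0.002, "rz": 0, "gripper": 2}, {"dx": 0, "dy": -0.013, "dz": 0.6, "rx": 0, "ry": -0.002, "rz": 0, "gripper": 2}, {"dx": 0.2, "dy": -0.013, "dz": 0.72, "rx": 0, "ry": -0.002, "rz": 0, "gripper": 2}, {"dx": 0.5, "dy": -0.013, "dz": 0.72, "rx": 0, "ry": -0.002, "rz": 0, "gripper": 2}, {"dx": 0.75, "dy": -0.013, "dz": 0.72, "rx": 0, "ry": -0.002, "rz": 0, "gripper": 2}, {"dx": 0.75, "dy": -0.013, "dz": 0.72, "rx": 0, "ry": -0.002, "rz": 0, "gripper": 2}, {"dx": 0.75, "dy": -0.013, "dz": 0.72, "rx": 0, "ry": -0.002, "rz": 0, "gripper": 2}]'

```text
time: 38.67
ee_pos: [0.3072, -0.4549, 0.1938]
ee_rot: [0.434, 0.557, -0.435, 0.558]
contact_force: [-0.3, -0.8, -1.0]
opening: 0.105
```

```bash
python3 - <<'E'
from peg import *
show(-.108,.1923,-.0267)
c=cam("wrist","w33");S=cam("scene");cv2.imwrite('pics/s33.png',cv2.resize(S["frame"][100:300,50:250,::-1],None,fx=3,fy=3,interpolation=2))
s,p,r=pose()
e=p+np.r_[.025*n,.0132]; print("eye",proj(c,e),"ring edge",proj(c,p+np.r_[.048*n,.0132]))
E
```

```text
t38.67 tcp [ 307.2 -454.9  193.8] x [-0.    -0.002 -1.   ] yaw0.247 F [-0.3 -0.8 -1. ] op0.105 j [-1.13  0.27 -0.06  1.24 -0.    0.19]
s -199.3 lat -26.8
(array([ 9.200e-03,  6.089e-01, -1.000e-04]), array([0.0006, 0.0012, 0.0005]))
eye [316.55871927 262.287327  ] ring edge [316.59156733 194.26439818]
```

View pics/w33.png

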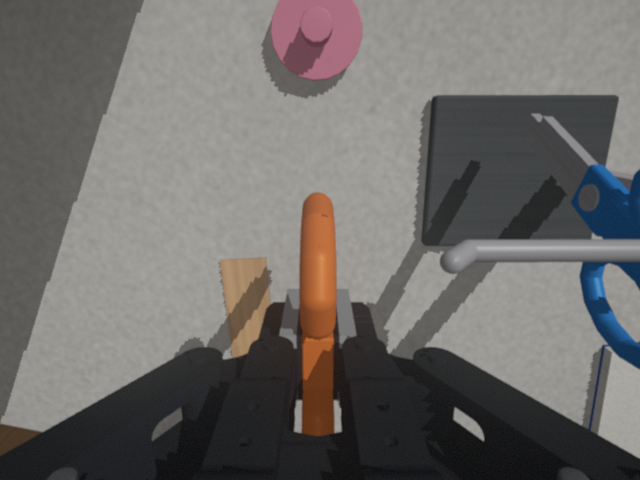

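View pics/s33.png

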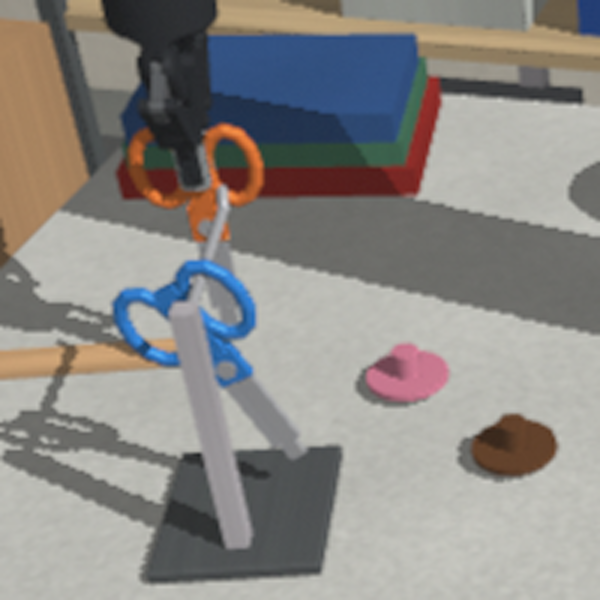

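```bash
python3 - <<'E'
from peg import *
c=cam("wrist")
for q,zs in (((583,285),(.16,.18,.2)),((575,200),(.12,.14)),((535,117),(.04,.06))):
  for z in zs:
    d=onz(c,q,z)[:2]-P; print(q,z,"s %.1f lat %.1f"%(d@u*1000,d@n*1000))
E
```

```text
(583, 285) 0.16 s -75.7 lat -31.6
(583, 285) 0.18 s -89.8 lat -23.0
(583, 285) 0.2 s -103.8 lat -14.3
(575, 200) 0.12 s -61.1 lat 0.4
(575, 200) 0.14 s -73.9 lat 4.5
(535, 117) 0.04 s -48.3 lat 42.7
(535, 117) 0.06 s -58.5 lat 42.8
```

Call:
play_rows --steps '[{"dx": 0.01, "dy": 0.06, "dz": 0, "rx": 0, "ry": 0.001, "rz": 0, "gripper": 2}, {"dx": 0.01, "dy": 0.14, "dz": 0, "rx": 0, "ry": 0.001, "rz": 0, "gripper": 2}, {"dx": 0.01, "dy": 0.22, "dz": 0, "rx": 0, "ry": 0.001, "rz": 0, "gripper": 2}, {"dx": 0.01, "dy": 0.3, "dz": 0, "rx": 0, "ry": 0.001, "rz": 0, "gripper": 2}, {"dx": 0.01, "dy": 0.38, "dz": 0, "rx": 0, "ry": 0.001, "rz": 0, "gripper": 2}, {"dx": 0.01, "dy": 0.46, "dz": 0, "rx": 0, "ry": 0.001, "rz": 0, "gripper": 2}, {"dx": 0.01, "dy": 0.525, "dz": 0, "rx": 0, "ry": 0.001, "rz": 0, "gripper": 2}, {"dx": 0.01, "dy": 0.525, "dz": 0, "rx": 0, "ry": 0.001, "rz": 0, "gripper": 2}]'

```text
time: 39.83
ee_pos: [0.3841, -0.4361, 0.1922]
ee_rot: [0.434, 0.558, -0.435, 0.558]
contact_force: [0.0, 0.6, -1.3]
opening: 0.11
```

```bash
python3 - <<'E'
from peg import *
show(-.120,.1672,-.0267)
c=cam("wrist","w34");S=cam("scene");cv2.imwrite('pics/s34.png',cv2.resize(S["frame"][100:300,50:250,::-1],None,fx=3,fy=3,interpolation=2))
E
```

```text
t39.83 tcp [ 384.1 -436.1  192.2] x [-0.    -0.001 -1.   ] yaw0.247 F [ 0.   0.6 -1.3] op0.110 j [-0.99  0.32  0.02  1.26 -0.    0.33]
s -120.2 lat -27.2
(array([ 0.1667,  0.0014, -0.0037]), array([0.0008, 0.0008, 0.0004]))
```

View pics/w34.png

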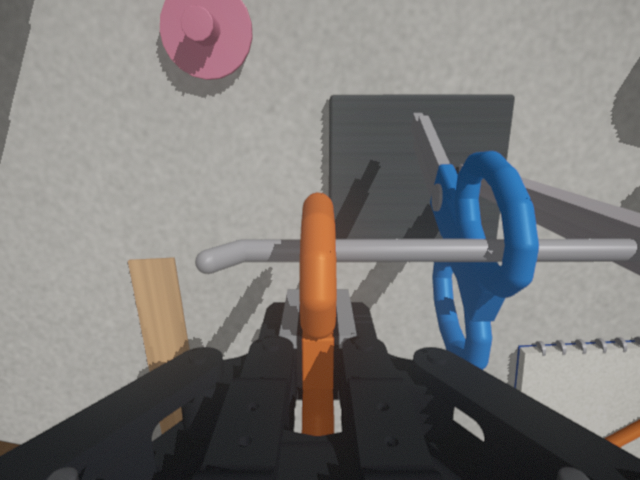

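View pics/s34.png

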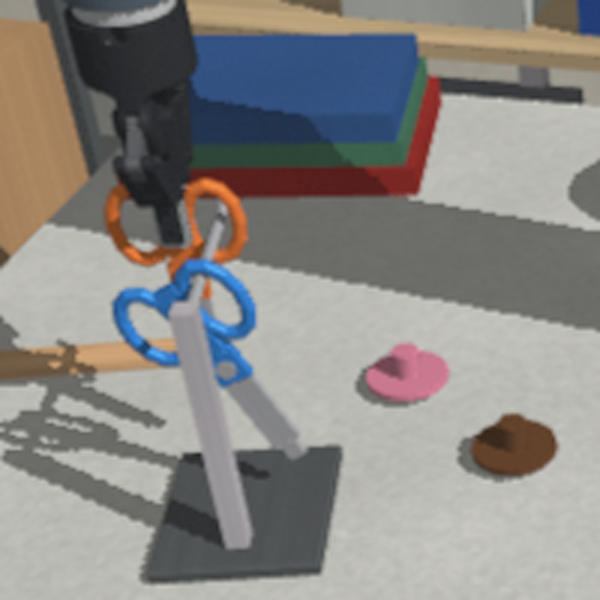

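Orange is threaded. Lower and release gently.

Call:
play_rows --steps '[{"dx": 0.05, "dy": 0, "dz": 0, "rx": 0, "ry": 0, "rz": 0, "gripper": 2}, {"dx": 0.1, "dy": 0, "dz": 0, "rx": 0, "ry": 0, "rz": 0, "gripper": 2}, {"dx": 0.14, "dy": 0, "dz": 0, "rx": 0, "ry": 0, "rz": 0, "gripper": 2}, {"dx": 0.155, "dy": 0, "dz": 0, "rx": 0, "ry": 0, "rz": 0, "gripper": 2}, {"dx": 0.168, "dy": 0, "dz": 0, "rx": 0, "ry": 0, "rz": 0, "gripper": 2}, {"dx": 0.172, "dy": 0, "dz": 0, "rx": 0, "ry": 0, "rz": 0, "gripper": 2}, {"dx": 0.172, "dy": 0, "dz": 0, "rx": 0, "ry": 0, "rz": 0, "gripper": 12}, {"dx": 0.172, "dy": 0, "dz": 0, "rx": 0, "ry": 0, "rz": 0, "gripper": 14}, {"dx": 0.172, "dy": 0, "dz": 0, "rx": 0, "ry": 0, "rz": 0, "gripper": 18}, {"dx": 0.172, "dy": 0, "dz": 0, "rx": 0, "ry": 0, "rz": 0, "gripper": 22}, {"dx": 0.172, "dy": 0, "dz": 0, "rx": 0, "ry": 0, "rz": 0, "gripper": 24}, {"dx": 0.172, "dy": 0, "dz": 0, "rx": 0, "ry": 0, "rz": 0, "gripper": 24}]'

```text
time: 41.42
ee_pos: [0.3833, -0.4363, 0.1664]
ee_rot: [0.434, 0.558, -0.435, 0.558]
contact_force: [-0.5, 0.1, -0.5]
opening: 0.282
```

```bash
python3 - <<'E'
from peg import *
show(-.120,.1672,-.0267)
c=cam("wrist","w35");S=cam("scene");cv2.imwrite('pics/s35.png',cv2.resize(S["frame"][100:300,50:250,::-1],None,fx=3,fy=3,interpolation=2))
E
```

```text
t41.42 tcp [ 383.3 -436.3  166.4] x [-0.    -0.001 -1.   ] yaw0.247 F [-0.5  0.1 -0.5] op0.282 j [-0.99  0.34 -0.03  1.2  -0.    0.33]
s -121.0 lat -27.3
(array([-0.0051,  0.0064, -0.0039]), array([0.0003, 0.0008, 0.0005]))
```

View pics/w35.png

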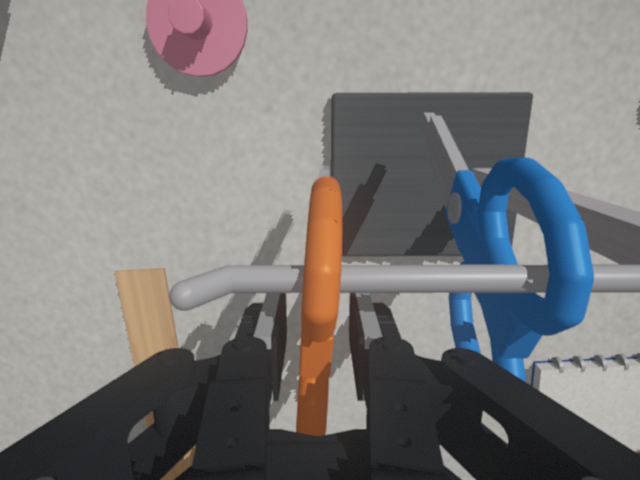

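View pics/s35.png

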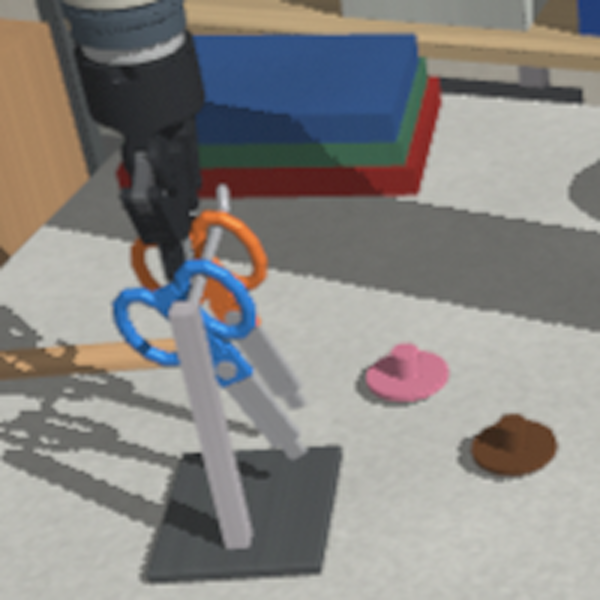

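Call:
play_rows --steps '[{"dx": -0.1, "dy": 0, "dz": 0, "rx": 0, "ry": 0, "rz": 0, "gripper": 26}, {"dx": -0.3, "dy": 0, "dz": 0, "rx": 0, "ry": 0, "rz": 0, "gripper": 26}, {"dx": -0.6, "dy": 0, "dz": 0, "rx": 0, "ry": 0, "rz": 0, "gripper": 26}, {"dx": -0.9, "dy": 0, "dz": 0, "rx": 0, "ry": 0, "rz": 0, "gripper": 40}, {"dx": -1, "dy": 0, "dz": -0.3, "rx": 0, "ry": 0, "rz": 0, "gripper": 40}, {"dx": -1, "dy": 0, "dz": -0.7, "rx": 0, "ry": 0, "rz": 0, "gripper": 40}, {"dx": -1, "dy": 0, "dz": -1, "rx": 0, "ry": 0, "rz": 0, "gripper": 40}]'

```text
time: 42.4
ee_pos: [0.3461, -0.2888, 0.3177]
ee_rot: [0.434, 0.557, -0.435, 0.558]
contact_force: [1.1, 0.4, -0.0]
opening: 0.469
```

Call:
play_rows --steps '[{"dx": 0, "dy": 0.1, "dz": -0.4, "rx": 0, "ry": 0, "rz": 0, "gripper": 40}, {"dx": 0, "dy": 0.2, "dz": -0.8, "rx": 0, "ry": 0, "rz": 0, "gripper": 40}, {"dx": 0, "dy": 0.3, "dz": -1, "rx": 0, "ry": 0, "rz": 0, "gripper": 40}]'

```text
time: 42.78
ee_pos: [0.3523, -0.1299, 0.319]
ee_rot: [0.434, 0.556, -0.435, 0.56]
contact_force: [0.5, 0.2, -0.7]
opening: 0.466
```

Call:
play_rows --steps '[{"dx": 0, "dy": 0.1, "dz": -0.4, "rx": 0, "ry": 0, "rz": 0, "gripper": 40}, {"dx": 0, "dy": 0.2, "dz": -0.8, "rx": 0, "ry": 0, "rz": 0, "gripper": 40}, {"dx": 0, "dy": 0.3, "dz": -1, "rx": 0, "ry": 0, "rz": 0, "gripper": 40}, {"dx": 0, "dy": 0.3, "dz": -1, "rx": 0, "ry": 0, "rz": 0, "gripper": 40}, {"dx": 0, "dy": 0.3, "dz": -1, "rx": 0, "ry": 0, "rz": 0, "gripper": 40}, {"dx": 0, "dy": 0.3, "dz": -1, "rx": 0, "ry": 0, "rz": 0, "gripper": 40}, {"dx": 0, "dy": 0.3, "dz": -1, "rx": 0, "ry": 0, "rz": 0, "gripper": 40}, {"dx": 0, "dy": 0.3, "dz": -1, "rx": 0, "ry": 0, "rz": 0, "gripper": 40}, {"dx": 0, "dy": 0.3, "dz": -1, "rx": 0, "ry": 0, "rz": 0, "gripper": 40}, {"dx": 0, "dy": 0.3, "dz": -1, "rx": 0, "ry": 0, "rz": 0, "gripper": 40}]'

```text
time: 44.02
ee_pos: [0.3591, 0.0265, 0.3183]
ee_rot: [0.434, 0.556, -0.435, 0.56]
contact_force: [-1.0, -0.1, -0.4]
opening: 0.465
```

```bash
python3 - <<'E'
from peg import *
st()
S=cam("scene","s36");T=cam("top","t36");cv2.imwrite('pics/s36z.png',cv2.resize(S["frame"][140:380,50:400,::-1],None,fx=2.2,fy=2.2,interpolation=2))
E
```

```text
t44.02 tcp [359.1  26.5 318.3] x [ 0.003 -0.004 -1.   ] yaw0.247 F [-1.  -0.1 -0.4] op0.465 j [-0.16 -0.09 -0.15  1.51 -0.    1.17]
```

View pics/s36z.png

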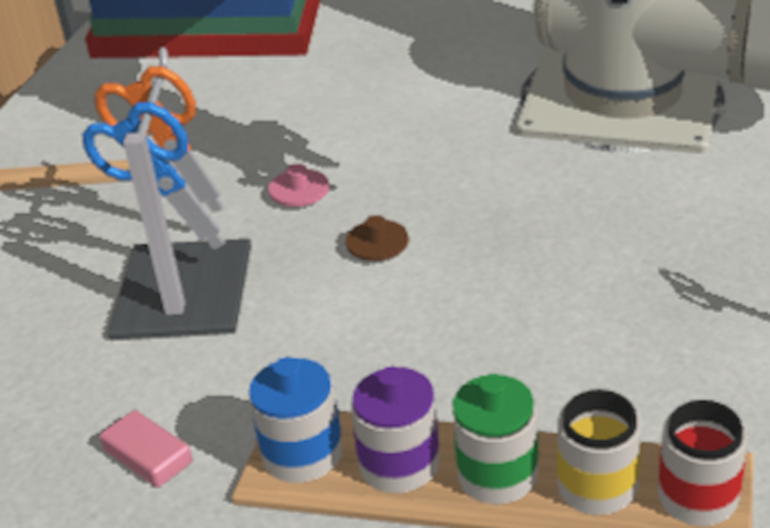

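View pics/t36.png

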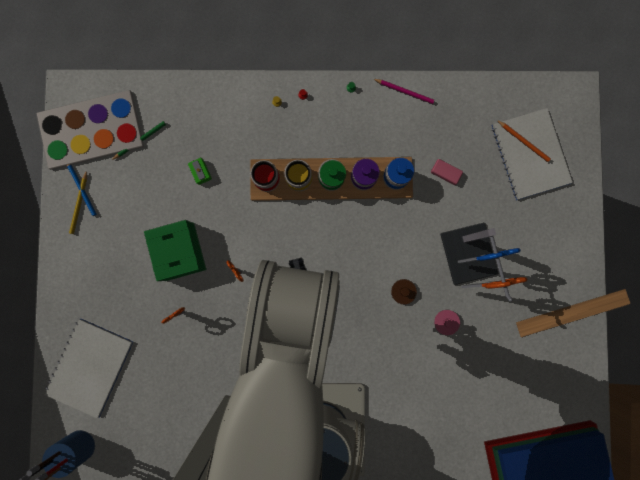

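Call:
play_rows --steps '[{"dx": 0, "dy": 0, "dz": 0, "rx": 0, "ry": 0, "rz": 0, "gripper": 40}, {"dx": 0, "dy": 0, "dz": 0, "rx": 0, "ry": 0, "rz": 0, "gripper": 40}, {"dx": 0, "dy": 0, "dz": 0, "rx": 0, "ry": 0, "rz": 0, "gripper": 40}, {"dx": 0, "dy": 0, "dz": 0, "rx": 0, "ry": 0, "rz": 0, "gripper": 40}, {"dx": 0, "dy": 0, "dz": 0, "rx": 0, "ry": 0, "rz": 0, "gripper": 40}, {"dx": 0, "dy": 0, "dz": 0, "rx": 0, "ry": 0, "rz": 0, "gripper": 40}, {"dx": 0, "dy": 0, "dz": 0, "rx": 0, "ry": 0, "rz": 0, "gripper": 40}, {"dx": 0, "dy": 0, "dz": 0, "rx": 0, "ry": 0, "rz": 0, "gripper": 40}]'

```text
time: 45.12
ee_pos: [0.3591, 0.0266, 0.3183]
ee_rot: [0.434, 0.556, -0.435, 0.56]
contact_force: [0.1, 0.5, -0.1]
opening: 0.468
```

```bash
python3 - <<'E'
from peg import *
from lids import lid
a=cv2.imread("pics/s36.png");S=cam("scene","s37");b=S["frame"][:,:,::-1]
d=np.abs(a.astype(int)-b).max(2); print("stand diff",(d[140:300,60:180]>40).sum(),"pots",(d[290:390,150:400]>40).sum())
T=cam("top")
for k in ("blue","purple","green"):
    for z in (.093,.100): print(k,z,[o[:2] for o in lid(T,k,zt=z) if 27<o[1]<40 and o[0][0]>600])
E
```

```text
stand diff 521 pots 0
blue 0.093 [(array([ 655.6, -198.2]), 33.4)]
blue 0.1 [(array([ 654.1, -197. ]), 33.2)]
purple 0.093 [(array([ 652.1, -112.1]), 33.1)]
purple 0.1 [(array([ 650.6, -111.5]), 32.9)]
green 0.093 [(array([646.5, -28.9]), 33.5)]
green 0.1 [(array([645.1, -28.7]), 33.3)]
```

Call:
play_rows --steps '[{"dx": 0, "dy": 0, "dz": 0, "rx": 0, "ry": 0, "rz": 0, "gripper": 40}, {"dx": 0, "dy": 0, "dz": 0, "rx": 0, "ry": 0, "rz": 0, "gripper": 40}, {"dx": 0, "dy": 0, "dz": 0, "rx": 0, "ry": 0, "rz": 0, "gripper": 40}, {"dx": 0, "dy": 0, "dz": 0, "rx": 0, "ry": 0, "rz": 0, "gripper": 40}, {"dx": 0, "dy": 0, "dz": 0, "rx": 0, "ry": 0, "rz": 0, "gripper": 40}, {"dx": 0, "dy": 0, "dz": 0, "rx": 0, "ry": 0, "rz": 0, "gripper": 40}, {"dx": 0, "dy": 0, "dz": 0, "rx": 0, "ry": 0, "rz": 0, "gripper": 40}, {"dx": 0, "dy": 0, "dz": 0, "rx": 0, "ry": 0, "rz": 0, "gripper": 40}, {"dx": 0, "dy": 0, "dz": 0, "rx": 0, "ry": 0, "rz": 0, "gripper": 40}, {"dx": 0, "dy": 0, "dz": 0, "rx": 0, "ry": 0, "rz": 0, "gripper": 40}, {"dx": 0, "dy": 0, "dz": 0, "rx": 0, "ry": 0, "rz": 0, "gripper": 40}, {"dx": 0, "dy": 0, "dz": 0, "rx": 0, "ry": 0, "rz": 0, "gripper": 40}]'

```text
time: 46.72
ee_pos: [0.3591, 0.0266, 0.3184]
ee_rot: [0.434, 0.556, -0.435, 0.56]
contact_force: [0.1, -0.8, 0.3]
opening: 0.468
```

```bash
python3 - <<'E'
from peg import *
a=cv2.imread("pics/s37.png");S=cam("scene","s38");b=S["frame"][:,:,::-1]
d=np.abs(a.astype(int)-b).max(2); print("stand diff",(d[140:300,60:180]>40).sum())
S=cam("scene");e=S["frame"][:,:,::-1];d=np.abs(e.astype(int)-b).max(2); print("0.05s diff",(d[140:300,60:180]>40).sum())
cv2.imwrite('pics/s38z.png',np.hstack([cv2.resize(x[140:300,60:180],None,fx=3,fy=3,interpolation=2) for x in (a,b)]))
T=cam("top");cv2.imwrite('pics/t38.png',cv2.resize(T["frame"][140:340,300:580,::-1],None,fx=2.8,fy=2.8,interpolation=2))
E
```

```text
stand diff 1210
0.05s diff 6
```

View pics/s38z.png

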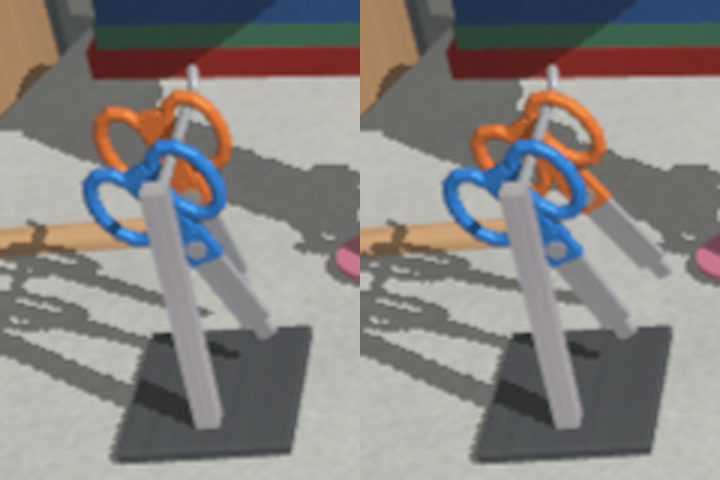

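View pics/t38.png

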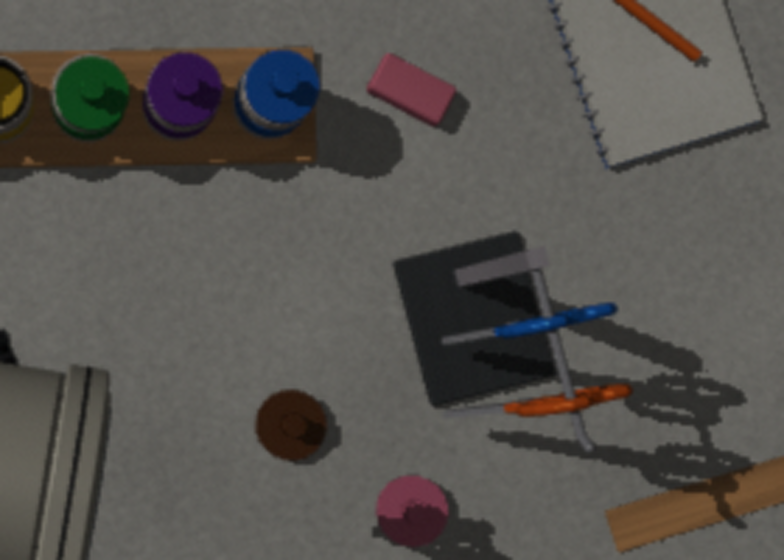

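Call:
play_rows --steps '[{"dx": 0, "dy": 0, "dz": 0, "rx": 0, "ry": 0, "rz": 0, "gripper": 40}, {"dx": 0, "dy": 0, "dz": 0, "rx": 0, "ry": 0, "rz": 0, "gripper": 40}, {"dx": 0, "dy": 0, "dz": 0, "rx": 0, "ry": 0, "rz": 0, "gripper": 40}, {"dx": 0, "dy": 0, "dz": 0, "rx": 0, "ry": 0, "rz": 0, "gripper": 40}, {"dx": 0, "dy": 0, "dz": 0, "rx": 0, "ry": 0, "rz": 0, "gripper": 40}, {"dx": 0, "dy": 0, "dz": 0, "rx": 0, "ry": 0, "rz": 0, "gripper": 40}, {"dx": 0, "dy": 0, "dz": 0, "rx": 0, "ry": 0, "rz": 0, "gripper": 40}, {"dx": 0, "dy": 0, "dz": 0, "rx": 0, "ry": 0, "rz": 0, "gripper": 40}, {"dx": 0, "dy": 0, "dz": 0, "rx": 0, "ry": 0, "rz": 0, "gripper": 40}, {"dx": 0, "dy": 0, "dz": 0, "rx": 0, "ry": 0, "rz": 0, "gripper": 40}, {"dx": 0, "dy": 0, "dz": 0, "rx": 0, "ry": 0, "rz": 0, "gripper": 40}, {"dx": 0, "dy": 0, "dz": 0, "rx": 0, "ry": 0, "rz": 0, "gripper": 40}]'

```text
time: 48.38
ee_pos: [0.3592, 0.0266, 0.3184]
ee_rot: [0.434, 0.556, -0.435, 0.56]
contact_force: [-0.1, 0.9, -0.5]
opening: 0.471
```

Call:
play_rows --steps '[{"dx": 0, "dy": 0, "dz": 0, "rx": 0, "ry": 0, "rz": 0, "gripper": 40}, {"dx": 0, "dy": 0, "dz": 0, "rx": 0, "ry": 0, "rz": 0, "gripper": 40}, {"dx": 0, "dy": 0, "dz": 0, "rx": 0, "ry": 0, "rz": 0, "gripper": 40}, {"dx": 0, "dy": 0, "dz": 0, "rx": 0, "ry": 0, "rz": 0, "gripper": 40}, {"dx": 0, "dy": 0, "dz": 0, "rx": 0, "ry": 0, "rz": 0, "gripper": 40}, {"dx": 0, "dy": 0, "dz": 0, "rx": 0, "ry": 0, "rz": 0, "gripper": 40}, {"dx": 0, "dy": 0, "dz": 0, "rx": 0, "ry": 0, "rz": 0, "gripper": 40}, {"dx": 0, "dy": 0, "dz": 0, "rx": 0, "ry": 0, "rz": 0, "gripper": 40}, {"dx": 0, "dy": 0, "dz": 0, "rx": 0, "ry": 0, "rz": 0, "gripper": 40}, {"dx": 0, "dy": 0, "dz": 0, "rx": 0, "ry": 0, "rz": 0, "gripper": 40}, {"dx": 0, "dy": 0, "dz": 0, "rx": 0, "ry": 0, "rz": 0, "gripper": 40}, {"dx": 0, "dy": 0, "dz": 0, "rx": 0, "ry": 0, "rz": 0, "gripper": 40}]'

```text
time: 49.88
ee_pos: [0.3591, 0.0266, 0.3183]
ee_rot: [0.434, 0.556, -0.435, 0.56]
contact_force: [0.4, 0.0, -0.6]
opening: 0.464
```

Call:
play_rows --steps '[{"dx": 0, "dy": 0, "dz": 0, "rx": 0, "ry": 0, "rz": 0, "gripper": 40}, {"dx": 0, "dy": 0, "dz": 0, "rx": 0, "ry": 0, "rz": 0, "gripper": 40}, {"dx": 0, "dy": 0, "dz": 0, "rx": 0, "ry": 0, "rz": 0, "gripper": 40}, {"dx": 0, "dy": 0, "dz": 0, "rx": 0, "ry": 0, "rz": 0, "gripper": 40}, {"dx": 0, "dy": 0, "dz": 0, "rx": 0, "ry": 0, "rz": 0, "gripper": 40}, {"dx": 0, "dy": 0, "dz": 0, "rx": 0, "ry": 0, "rz": 0, "gripper": 40}, {"dx": 0, "dy": 0, "dz": 0, "rx": 0, "ry": 0, "rz": 0, "gripper": 40}, {"dx": 0, "dy": 0, "dz": 0, "rx": 0, "ry": 0, "rz": 0, "gripper": 40}, {"dx": 0, "dy": 0, "dz": 0, "rx": 0, "ry": 0, "rz": 0, "gripper": 40}, {"dx": 0, "dy": 0, "dz": 0, "rx": 0, "ry": 0, "rz": 0, "gripper": 40}, {"dx": 0, "dy": 0, "dz": 0, "rx": 0, "ry": 0, "rz": 0, "gripper": 40}, {"dx": 0, "dy": 0, "dz": 0, "rx": 0, "ry": 0, "rz": 0, "gripper": 40}]'

```text
time: 51.38
ee_pos: [0.3591, 0.0266, 0.3183]
ee_rot: [0.434, 0.556, -0.435, 0.56]
contact_force: [0.8, -0.1, 0.0]
opening: 0.468
```

```bash
python3 - <<'E'
from peg import *
fs=[]
for i in range(20): fs.append(cam("scene")["frame"][140:300,60:180].astype(int))
print([int((np.abs(f-fs[0]).max(2)>40).sum()) for f in fs]); st()
cv2.imwrite("pics/s39.png",cv2.resize(fs[-1].astype(np.uint8)[:,:,::-1],None,fx=3,fy=3,interpolation=2))
E
```

```text
[0, 0, 0, 0, 0, 0, 0, 0, 0, 0, 0, 0, 0, 0, 0, 0, 0, 0, 0, 0]
t52.38 tcp [359.2  26.6 318.4] x [ 0.003 -0.004 -1.   ] yaw0.247 F [ 0.5 -0.1  0.8] op0.468 j [-0.16 -0.09 -0.15  1.51 -0.    1.17]
```

View pics/s39.png

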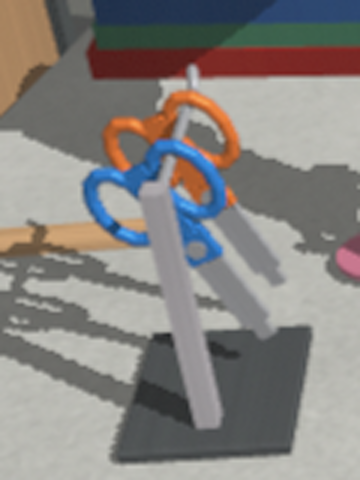

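Both pairs hang still on the peg. I'm taking a last wide look before handing in.

```bash
python3 - <<'E'
from h import *
cam("scene","s40")
from station import workorder
a=cv2.imread("pics/s36.png");b=cv2.imread("pics/s40.png");d=np.abs(a.astype(int)-b).max(2)
print("pots diff",(d[290:390,150:400]>40).sum())
print(workorder.sign_off())
E
```

```text
pots diff 0
the job is handed in; nothing more can be done
None
```

View pics/s40.png

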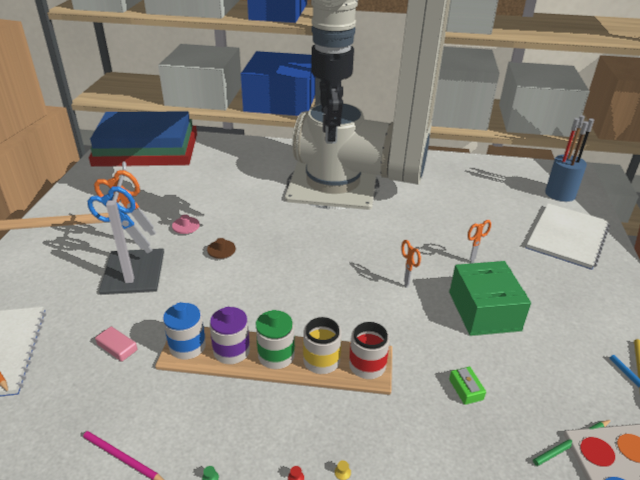

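The job is done and handed in at about 52 s. The blue, green and purple lids are pressed home on their own pots. Both pairs of scissors hang by a finger eye on the peg, blue nearer the post and orange in front. I saw no red or yellow lid in any picture, so those pots stay open. I did not touch the sharpener, the eraser, the pink and brown lids or the small orange scissors.

**Lids:** each one stopped within 1 mm of its computed home height, under 24–31 N. In the scene pictures each sits with its brim on the rim.

**Scissors:** the orange pair was still swinging a few seconds after release, so I waited. Over the last second before handing in, neither pair moved in the pictures.

**One reading that disagreed:** a colour mask put the green lid's centre about 4 mm from the pot's centre in x. I put this down to the mask: the measured height and the pictures show the lid seated.

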